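# Pack the call-out caddy: dock and lock the spatula, stow the marker

## Task

Pack the wooden caddy for a call-out: slide the spatula's blade into the dock slot until its cross guard is fully home against the block, then flip the hinged steel keeper all the way down behind the guard so that the spatula cannot slip out. Also stand the marker that was left out on the bench upright in the caddy's empty cell, beside the two markers already there. Do not disturb the phone, the spare screen, the tape roll or the screw dish.

Things in the scene. Friction and masses are not known exactly. Their poses are not given: they have to be found in the camera images.
- caddy: fixed plywood caddy, origin on bench at the plane of the dock's front face; x = way the spatula slides in, y left, z up. In mm: base x -117..98, y -92..88, 10 thick; dock block x 0..85, y 21..69, top z 52; marker block with 3 cells x -35..95, y -75..-29, top z 72; saddle under the docked handle's end x -106..-98, y 20..70, its cheeks to z 35; steel bow handles at y 80, -84, x 5..80, top z 31
- dock_mouth (a point): centre of the slot's mouth on the front face of the dock block, 38 mm above the bench; axes as the caddy's: +x into the slot. The slot is 30 mm wide (y), 5 mm high (z), 85 mm deep; above and below, the mouth has a 45 degree lead-in that flares to 15 mm high at the face.
- keeper (a joint): steel keeper hinged on top of the dock block, rad: 0 = fully down (two tines behind the guard, astride the neck), 1.57 = straight up, 1.9 = leaning back to its stop. Stiff: stays where left. Hinge line along the caddy's y, 22 mm inward (+x) of the dock mouth and 20 mm above it. If the guard is more than about 3 mm from home the tines land on it and it cannot close
- keeper_tab (a point): centre of the rolled bead at the free end of the keeper: 9.6 mm thick, 28 mm long along the caddy's y, 44.5 mm from the hinge line. Keeper down: 22.5 mm in front (-x) of the dock mouth and 19.5 mm above it. Straight up: 22 mm inward of the mouth and 65 mm above it
- spatula: loose opening spatula lying flat on the blue work mat (4.5 mm thick), 90 g; x to the blade tip, z up; origin on its underside at the grip point (grip across the 20 mm width, y). In mm: dark wood handle x -48..40, 20 wide, 16 high; steel neck 11 wide, x 38..58; cross guard x 57..62, 36 wide, 16 high; steel blade x 62..134, 26 wide, 2 thick, round tip, 8 above the underside
- spatula_guard (a point): middle of the guard's front face, at blade height (62, 0, 8 mm in the spatula's frame); it meets the dock mouth when the spatula is home
- spatula_tip (a point): end of the blade (134, 0, 8 mm in the spatula's frame)
- marker_out: grey marker standing on its cap on the bench, 17 mm thick, 112 mm tall, 20 g; origin at the centre of its lower end, z up along it
- marker_a: same kind of marker, stored in the middle cell (cell1) of the caddy
- marker_b: same kind of marker, stored in the cell farthest in (cell2) of the caddy
- cell0 (a point): centre of the floor of the marker block's empty cell, the one on the side of the dock's mouth (-x); floor 14 mm above the bench; each cell is 26 mm square and 58 mm deep, the cells stand 40 mm apart along the caddy's x
- cell1 (a point): centre of the floor of the middle cell (taken)
- cell2 (a point): centre of the floor of the third cell (taken)
- phone: black phone, 147 x 72 x 8 mm, lying on the mat near the robot; not to be disturbed
- screen: spare phone screen, 143 x 70 x 5 mm, lying at the left; not to be disturbed
- tape: roll of tape, 104 mm wide, 38 mm high, lying far right; not to be disturbed
- dish: round dish of small screws, 74 mm wide, 17 mm high, lying near right; not to be disturbed

How it is judged (in metres and radians):
At the end, for the whole second after the job is handed in: Guard within 4 mm of the slot mouth, blade in the slot (aligned to 0.1 rad), keeper down (under 0.1 rad); marker upright (0.25 rad) on the floor of the empty cell (12 mm of centre, under 6 mm up), the stored markers within 12 mm of their cells' floor centres; all at rest (x of spatula_guard in the frame of dock_mouth above -0.004 m and y of spatula_guard in the frame of dock_mouth between -0.004 and 0.004 m and z of spatula_guard in the frame of dock_mouth between -0.004 and 0.004 m and angle between the x axis of spatula and the x axis of caddy, either way round below 0.1 rad and x of spatula_tip in the frame of dock_mouth above 0.06 m and value of joint keeper below 0.1 rad and linear speed of each of spatula, marker_out below 0.02 m/s and horizontal distance between marker_out and cell0 below 0.012 m and z of marker_out in the frame of cell0 below 0.006 m and angle between marker_out's own z axis and vertical below 0.25 rad and distance between marker_a and cell1 below 0.012 m and distance between marker_b and cell2 below 0.012 m); the robot touches nothing.
It fails at once if the phone is moved more than 15 mm (distance of phone from where it was at the start of the episode above 0.015 m).
It fails at once if the spare screen is moved more than 15 mm (distance of screen from where it was at the start of the episode above 0.015 m).
It fails at once if the tape roll is moved more than 15 mm (distance of tape from where it was at the start of the episode above 0.015 m).
It fails at once if the screw dish is moved more than 15 mm (distance of dish from where it was at the start of the episode above 0.015 m).
It also fails if it takes over 64 s, if anything falls off the work surface, if the arm or the gripper's body presses on something with over 40 N, if the wrist force passes 120 N, or if a joint passes its speed limit or range.

## Robot

A 7-joint arm with a two-finger parallel gripper is mounted at the origin on a cart in front of the work surface, level with it; the furniture and walls round the work are solid. World frame = base frame: x ahead of the robot, y to its left, z up, the work surface at z = 0. Lengths are in mm, angles in rad, forces in N, time in s.
With the tool pointing down it reaches from about 350 to 900 mm from the base axis. Payload 8.1 kg.
Tool frame: the origin (TCP) lies between the finger pads; the fingertips stand 14 mm ahead of it and the grasp point (between the pads) lies 5 mm behind it; z points along the fingers, x is the direction in which the jaws open and shut, and the axes are right-handed (so a half turn about z gives the same grasp; the last joint's range is limited). The gripper opens to 85 mm and grips with 20 to 120 N. Pads are 22 mm wide; open, the fingers measure 114 mm over their backs; the gripper's body (76 mm by 85 mm) begins 54 mm behind the grasp point. The pads swing forward as they close: fully open they stand 13 mm farther back than shut.
Start: joints at [1.158, 0.434, 0.025, 1.573, -0.012, 1.134, -0.075], TCP at [190.519, -595.267, 245.323] pointing down, gripper open.
Joint ranges: [-2.62, 2.62], [-0.44, 2.09], [-1.27, 1.32], [0.08, 2.57], [-1.32, 4.46], [0.12, 2], [-2.74, 2.74]. Speed limits (rad/s): [2.22, 2.22, 3.01, 3.01, 3.14, 3.14, 3.14].

## Interface

Orientations are given as a unit quaternion [x, y, z, w].
In Python, from station import ctrl, eyes, order gives the robot as it stands.
- The arm moves only by the tool arm_command, never from a script. Its argument "rows" is a list of rows, each an object with "xyz": the shift along the tool's x, y, z in cm, a list of three; "delta_rot": the turn, a rotation vector about the tool's x, y, z in rad, a list of three; "gripper": the closure, from 0 (fully open) to 1 (shut). A call has 1 to 8 rows; each row is the pose to reach, as a shift and turn from the pose commanded when the call began, along the tool's axes at that moment; what a row does not reach only later rows make up. A row lasts 1/12 s, in which the tool goes at most 41.7 mm and 7.16 degrees, less where a joint would pass 70% of its speed; a pose out of reach is approached as far as the arm can. A call with a gripper value outside its range is refused whole. The fingers move at their own pace and stop on an object; the grip force is fixed at half the most. Time passes only in rows, so rows that repeat a pose let the fingers close. It gives the time, the measured TCP pose, the force and the opening at its end, in the units of the state.
- ctrl.sense(): the state, without advancing time (a new reading comes with each control period).
- eyes.camera(name): name is "side" or "top"; returns a dict with "pixels" (480x640x3 uint8, red, green, blue), "K" (3x3 intrinsics, pixels), "cam_to_world" (4x4, takes a point from camera to world coordinates). Camera axes: x right, y up, looking along -z (the intrinsics and any distortion apply to the point x, -y, -z); pixel columns grow to the right and rows downward; lengths in mm; the calibration is good to about 2 mm. A picture is of the moment at which its call begins. There is no depth.
- order.job_done(): hands the job in, once; it reports no verdict.
Trained networks look in a picture, given as the dict that the camera call returned (one of the last four; its "shot" number tells which), for a name from the list of things; names that differ only in an ending like _2 or _b are one class to them, and where a whole thing is asked for, a point or a joint stands for the part that bears it (a point fixed in the world has none). Each returns a list of dicts, best first, with "confidence" (0 to 1); they miss things now and then, are a little off and sometimes report something else, mostly with a low value. They report only what shows in the picture. A call takes as long as a camera call.
- eyes.recognise(picture, thing): "location" ([x, y, z] in mm, in the coordinates of the camera as it stood for that picture, good to about 4 mm: the middle of the surface that is visible of it).
- eyes.tip_of(picture, thing): "location" ([x, y, z] in mm, in the coordinates of the camera as it stood for that picture, good to about 4 mm: a listed point, or the origin of a listed thing).
The state is a dict: "time": time; "q": joint angles; "qd": joint speeds; "joint_efforts": joint torques, N m; "eef_pos": TCP position; "ee_rot": TCP orientation; "ft_force": force on the tool from outside, world axes, zero at the start; "moment": the same for the moment, N m; "finger_gap": finger opening in mm.
Only numpy, scipy, OpenCV 4.12 (cv2) and the standard library are available. Lean on these libraries where they do the work, as an engineer would, in place of code of your own. Each camera call takes 0.05 s, during which the arm holds its last target. There are 200 camera calls.

## Working session

There is one attempt and no reset: what is moved stays moved. The work goes in short steps, Python scripts to look and compute and a tool call to move; the robot and the scene stay as the last step left them, time stands still between calls to the robot, and variables do not carry over. Pictures are saved under pics/ and viewed, about 8 in all and at most 12, crops included, and the job is handed in when it is done.

Besides the shell and the picture viewer there is one more tool, called after "Call:" by a JSON object that holds its "method" and its "body". arm_command: Moves the arm, as the interface text tells. Its arguments: {"type":"object","properties":{"rows":{"type":"array","items":{"type":"object","properties":{"xyz":{"type":"array","items":{"type":"number"}},"delta_rot":{"type":"array","items":{"type":"number"}},"gripper":{"type":"number"}}}}},"required":["rows"]}

```bash
ls; mkdir -p pics; cat > h.py <<'E'
import numpy as np, cv2
from scipy.spatial.transform import Rotation as R
from station import ctrl, eyes, order
np.set_printoptions(precision=2,suppress=True)
def w(p,c): return (c["cam_to_world"]@np.r_[p,1])[:3]
def proj(P,c):
    q=np.linalg.inv(c["cam_to_world"])@np.r_[P,1]; u=c["K"]@np.array([q[0],-q[1],-q[2]]); return u[:2]/u[2]
def ray(uv,c,z):
    d=np.linalg.inv(c["K"])@np.r_[uv,1]; d=c["cam_to_world"][:3,:3]@np.array([d[0],-d[1],-d[2]]); o=c["cam_to_world"][:3,3]
    return o+d*(z-o[2])/d[2]
def save(c,n,crop=None,s=1):
    im=c["pixels"][:,:,::-1]
    if crop: im=im[crop[1]:crop[3],crop[0]:crop[2]]
    cv2.imwrite("pics/"+n,cv2.resize(im,None,fx=s,fy=s,interpolation=cv2.INTER_CUBIC))
E
python3 - <<'E'
from h import *
print(ctrl.sense())
for n in("side","top"):
    c=eyes.camera(n); save(c,n+"0.png"); print(n,c["cam_to_world"],c["K"],[k for k in c])
    for t in ["caddy","dock_mouth","keeper_tab","keeper","spatula","spatula_guard","spatula_tip","marker_out","marker_a","cell0","cell1","cell2","phone","screen","tape","dish"]:
        for f in("tip_of","recognise"):
            try: print(t,f,[(w(d["location"],c).round(1).tolist(),round(d["confidence"],2)) for d in getattr(eyes,f)(c,t)[:3]])
            except Exception as e: print(t,f,str(e)[:80])
E
```

```text
pics
{'time': 0.0, 'q': array([ 1.16,  0.44,  0.02,  1.57, -0.01,  1.13, -0.08]), 'qd': array([-0., -0.,  0., -0., -0., -0., -0.]), 'joint_efforts': array([ -0.  , -67.05,   1.02, -31.62,   0.02,   0.01,   0.  ]), 'eef_pos': array([ 190.34, -594.78,  244.52]), 'ee_rot': array([ 0.81, -0.59, -0.  , -0.  ]), 'ft_force': array([ 0.16,  0.54, -0.21]), 'moment': array([ 0.05, -0.  ,  0.01]), 'finger_gap': 85.64571999333194}
side [[   0.98    0.13   -0.13  318.81]
 [  -0.18    0.6    -0.78 -984.39]
 [  -0.02    0.79    0.61  772.42]
 [   0.      0.      0.      1.  ]] [[508.31   0.   315.61]
 [  0.   508.31 243.14]
 [  0.     0.     1.  ]] ['pixels', 'K', 'cam_to_world', 'shot']
caddy tip_of [([507.7, 200.6, 0.0], 0.59)]
caddy recognise [([495.6, 134.7, 23.4], 0.7), ([448.2, -258.9, 11.9], 0.52)]
dock_mouth tip_of [([514.8, 244.1, 31.4], 0.89), ([331.9, 328.3, -4.1], 0.48)]
dock_mouth recognise [([488.5, 134.3, 21.5], 0.57)]
keeper_tab tip_of [([540.7, 242.0, 100.3], 0.58)]
keeper_tab recognise [([532.9, 228.3, 90.0], 0.39)]
keeper tip_of it knows: caddy, cell, dish, dock_mouth, keeper_tab
[... 3224 characters left out ...]
, 148.0, 11.0], 0.95), ([564.8, 134.5, 13.5], 0.87), ([526.8, 140.1, 12.7], 0.75)]
cell1 recognise [([493.2, 199.6, 8.3], 0.64)]
cell2 tip_of [([487.7, 148.0, 11.0], 0.95), ([564.8, 134.5, 13.5], 0.87), ([526.8, 140.1, 12.7], 0.75)]
cell2 recognise [([493.2, 199.6, 8.3], 0.64)]
phone tip_of [([374.5, -51.7, 4.1], 0.77)]
phone recognise [([534.5, 232.6, 92.1], 0.75), ([376.2, -49.6, 9.9], 0.61), ([573.4, -68.3, 75.3], 0.17)]
screen tip_of [([330.6, 325.1, 0.4], 0.59)]
screen recognise [([330.1, 325.0, 9.0], 0.75)]
tape tip_of [([626.9, -419.2, 1.1], 0.89)]
tape recognise [([626.4, -421.5, 40.5], 0.77)]
dish tip_of [([489.1, -437.2, -0.6], 0.95), ([329.7, 325.8, -0.3], 0.31)]
dish recognise []
```

```bash
python3 - <<'E'
from h import *
# fit caddy pose x,y,yaw to network points + repeated shots
from scipy.optimize import least_squares
C={"dock_mouth":(0,45,38),"caddy":(0,0,0)}
obs=[]
cells=[(-20,-52,14),(20,-52,14),(60,-52,14)]
S=[]
for i in range(3):
  for n in("side","top"):
    c=eyes.camera(n)
    for t in C:
        for d in eyes.tip_of(c,t)[:1]: obs.append((C[t],w(d["location"],c)))
    for d in eyes.tip_of(c,"cell0")[:3]:
        p=w(d["location"],c); 
        k=int(np.argmin([abs(p[0]-x) for x in(486,526,566)])); obs.append((cells[k],p))
    for t,l in(("spatula",(0,0,0)),("spatula_guard",(62,0,8)),("spatula_tip",(134,0,8))):
        for d in eyes.tip_of(c,t)[:1]: S.append((l,w(d["location"],c)))
    for d in eyes.tip_of(c,"marker_out")[:1]: print(n,"mk",w(d["location"],c))
    for d in eyes.tip_of(c,"keeper_tab")[:1]: print(n,"tab",w(d["location"],c))
def fit(o,x0):
    f=lambda v:np.concatenate([(R.from_euler("z",v[2]).apply(l)[:2]+v[:2]-p[:2]) for l,p in o])
    r=least_squares(f,x0,loss="soft_l1",f_scale=3); print(r.x,r.fun.reshape(-1,2)); return r.x
a=fit(obs,[507,198,-.15]); b=fit(S,[418,-275,.6])
print("z",np.mean([p[2]-l[2] for l,p in S]))
np.save("fit0.npy",[a,b])
for n in("side","top"):
    c=eyes.camera(n); im=c["pixels"][:,:,::-1].copy()
    def box(v,x,y,z,col,zo=0):
        for zz in z:
            P=np.array([proj(np.r_[R.from_euler("z",v[2]).apply((q[0],q[1],zz))+[v[0],v[1],zo]],c) for q in((x[0],y[0]),(x[1],y[0]),(x[1],y[1]),(x[0],y[1]))])
            cv2.polylines(im,[(P*8).round().astype(int)],True,col,1,cv2.LINE_AA,3)
    box(a,(-117,98),(-92,88),(10,),(0,255,0)); box(a,(0,85),(21,69),(52,),(0,0,255)); box(a,(-35,95),(-75,-29),(72,),(255,0,0))
    box(a,(-106,-98),(20,70),(35,),(255,255,0))
    box(b,(-48,40),(-10,10),(16,),(0,255,0),4.5);box(b,(57,62),(-18,18),(16,),(0,0,255),4.5);box(b,(62,134),(-13,13),(10,),(255,0,0),4.5)
    cr=(220,90,520,300) if n=="side" else (180,60,480,270)
    if n=="side": cv2.imwrite("pics/ov_side.png",cv2.resize(im,(800,600)))
    else: cv2.imwrite("pics/ov_top.png",cv2.resize(im,(800,600)))
E
```

```text
side mk [576.78 -60.68  -2.89]
side tab [541.11 241.76 100.14]
top mk [577.53 -67.11   0.28]
top tab [534.8  236.06  99.73]
side mk [577.19 -61.16  -3.74]
side tab [538.26 241.13 100.69]
top mk [574.68 -65.08  -1.19]
top tab [534.61 236.94 101.94]
side mk [573.82 -62.37  -3.55]
side tab [540.46 239.9   99.75]
top mk [576.22 -65.06   2.31]
top tab [532.17 234.9   98.67]
[510.47 196.58  -0.13] [[  2.59  -4.03]
 [-15.93 398.26]
 [  0.1   -3.31]
 [  0.64  -2.33]
 [ -0.47   0.2 ]
 [  1.78   2.45]
 [  2.42   1.14]
 [ -5.1   -1.09]
 [  2.39   2.39]
 [  1.35   2.4 ]
 [ -0.02  -1.13]
 [  2.04  -5.1 ]
 [ -1.06  -2.26]
 [ -3.78   2.08]
 [ -3.6    0.44]
 [  1.01   1.82]
 [-56.96  61.6 ]
 [ -3.69  -3.86]
 [  2.04   5.88]
 [  3.08   5.66]
 [  3.46  -3.66]
 [ -0.34  -2.83]
 [  0.12  -4.58]
 [ -3.74  -1.58]
 [  0.36  -1.09]
 [  0.84   0.61]
 [  4.79  -0.  ]
 [ -1.36   1.34]
 [  1.8    2.98]
 [ -4.06  -1.37]]
[ 415.37 -275.57    0.59] [[  -0.53   -2.66]
 [  -0.46   -4.78]
 [  -0.66    1.97]
 [   0.87   -0.32]
 [   0.46    5.13]
 [   1.31    3.21]
 [ -94.67 -472.94]
 [   1.63    0.13]
 [   0.78   -1.24]
 [  -4.24   -0.65]
 [  -1.36    1.86]
 [   6.04    2.96]
 [  -0.36   -0.58]
 [   3.61    0.35]
 [   2.44 -344.62]
 [  -1.03    1.96]
 [  -1.55   -0.45]
 [  -0.55    1.58]]
z 3.993055026004855
```

View pics/ov_side.png

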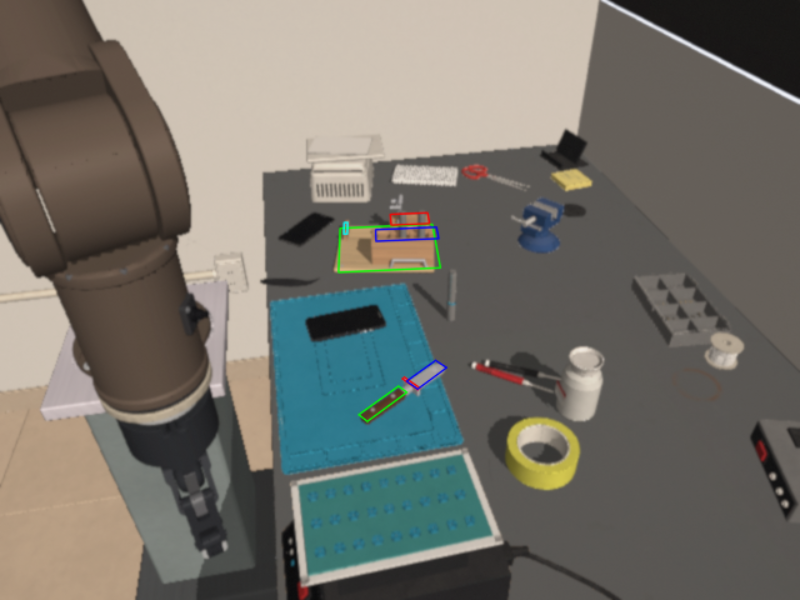

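View pics/ov_top.png

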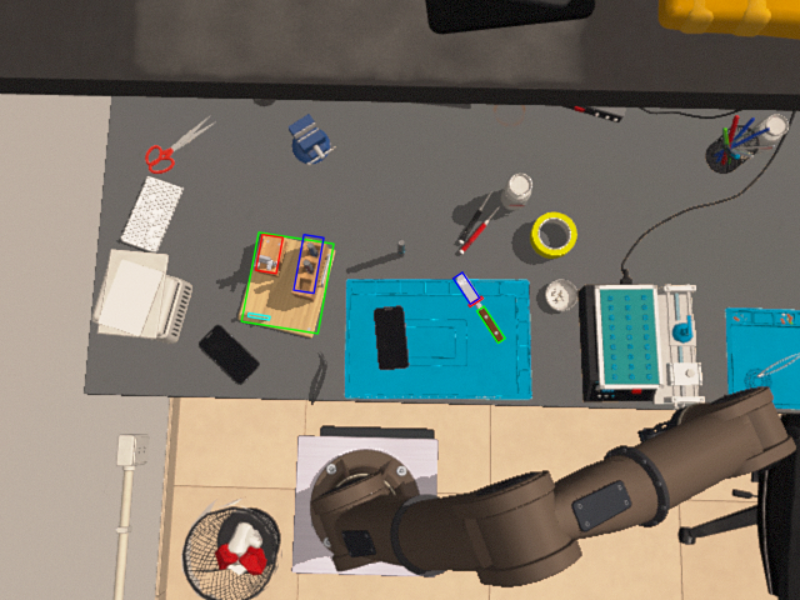

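```bash
cat >> h.py <<'E'
def go(x,y,z,yaw):
    "shift (cm) and turn in tool axes to world pose, tool down, tool x at yaw"
    s=ctrl.sense(); Rt=R.from_quat(s["ee_rot"])
    X=np.array([np.cos(yaw),np.sin(yaw),0]);Z=np.array([0,0,-1.]);G=R.from_matrix(np.c_[X,np.cross(Z,X),Z])
    d=Rt.inv().apply(np.array([x,y,z])-s["eef_pos"])/10; r=(Rt.inv()*G).as_rotvec()
    print("go",np.r_[x,y,z,yaw],"shift",d,"rot",r); return d,r
def st():
    s=ctrl.sense(); X=R.from_quat(s["ee_rot"]).as_matrix(); print("t %.2f"%s["time"],s["eef_pos"],"yaw %.3f"%np.arctan2(X[1,0],X[0,0]),"gap %.1f"%s["finger_gap"],s["ft_force"],"q",s["q"]); return s
def tr(v,p,zo=0): return R.from_euler("z",v[2]).apply(p)+np.array([v[0],v[1],zo])
E_C=[[(-117,-92,10),(98,-92,10),(98,88,10),(-117,88,10)],[(0,21,52),(85,21,52),(85,69,52),(0,69,52)],[(-35,-75,72),(95,-75,72),(95,-29,72),(-35,-29,72)]]
E_S=[[(-48,-10,16),(40,-10,16),(40,10,16),(-48,10,16)],[(57,-18,16),(62,-18,16),(62,18,16),(57,18,16)],[(62,-13,10),(124,-13,10)],[(124,13,10),(62,13,10)]]
def refine(c,loops,v0,zo,rng=(8,8,.06)):
    from scipy.optimize import minimize
    g=cv2.GaussianBlur(cv2.cvtColor(c["pixels"],cv2.COLOR_RGB2LAB).astype(np.float32),(0,0),1.0)
    G=sum(np.hypot(cv2.Sobel(g[:,:,k],-1,1,0),cv2.Sobel(g[:,:,k],-1,0,1)) for k in range(3)); G=np.minimum(G,np.percentile(G,99))
    pts=[]
    for L in loops:
        L=np.array(L,float)
        for i in range(len(L) if len(L)>2 else 1):
            a,b=L[i],L[(i+1)%len(L)]; n=int(np.linalg.norm(b-a)/2); pts+= [a+(b-a)*k/n for k in range(n)]
    pts=np.array(pts); Ci=np.linalg.inv(c["cam_to_world"])
    def f(v):
        q=(tr(v,pts,zo))@Ci[:3,:3].T+Ci[:3,3]; u=q*[1,-1,-1]@c["K"].T; u=(u[:,:2]/u[:,2:]).astype(np.float32)
        return -cv2.remap(G,u[:,0],u[:,1],cv2.INTER_LINEAR).mean()
    best=min(((f(v0+np.array([a,b,d])),a,b,d) for a in np.linspace(-1,1,9)*rng[0] for b in np.linspace(-1,1,9)*rng[1] for d in np.linspace(-1,1,9)*rng[2]))
    r=minimize(lambda p:f(p*[1,1,.01]),(v0+np.array(best[1:]))*[1,1,100],method="Nelder-Mead",options=dict(initial_simplex=None)); return r.x*[1,1,.01],r.fun,f(v0)
E
python3 - <<'E'
from h import *
a,b=np.load("fit0.npy")
res={}
for n in("side","top"):
    c=eyes.camera(n)
    ra=refine(c,E_C,a,0); rb=refine(c,E_S,b,4.5); print(n,ra,rb); res[n]=ra[0],rb[0]
    im=cv2.resize(c["pixels"][:,:,::-1],None,fx=4,fy=4,interpolation=cv2.INTER_CUBIC)
    for v,E,zo in((ra[0],E_C,0),(rb[0],E_S,4.5)):
        for L in E:
            P=np.array([proj(p,c) for p in tr(v,np.array(L,float),zo)])*4+1.5; cv2.polylines(im,[(P*8).round().astype(int)],len(L)>2,(0,255,0),1,cv2.LINE_AA,3)
    u=proj(tr(a,(0,0,40.)),c)*4; w_=proj(tr(b,(40,0,10.)),c)*4
    A=[im[int(q[1])-h:int(q[1])+h,int(q[0])-k:int(q[0])+k] for q,h,k in((u,240,240),(w_,240,150))]; cv2.imwrite("pics/ref_%s.png"%n,np.hstack(A))
np.save("fit1.npy",[np.mean([res["side"][0],res["top"][0]],0),np.mean([res["side"][1],res["top"][1]],0)])
A,B=np.load("fit1.npy"); print(A,B)
go(B[0],B[1],120,B[2]-np.pi/2); st()
E
cd pics; python3 -c "
import cv2,numpy as np
a=cv2.imread('ref_side.png');b=cv2.imread('ref_top.png');m=np.vstack([a,b]);cv2.imwrite('ref.png',cv2.resize(m,None,fx=.62,fy=.62,interpolation=cv2.INTER_AREA))"
```

```text
side (array([505.59, 190.22,  -0.21]), np.float64(-153.31405639648438), np.float32(-114.90033)) (array([ 414.74, -281.99,    0.61]), np.float64(-167.65174865722656), np.float32(-112.5609))
top (array([506.46, 196.99,  -0.22]), np.float64(-230.3157501220703), np.float32(-152.27611)) (array([ 413.88, -275.32,    0.56]), np.float64(-286.6237487792969), np.float32(-259.84473))
[506.03 193.6   -0.21] [ 414.31 -278.66    0.58]
go [ 414.31 -278.66  120.     -0.99] shift [-23.34 -30.97  12.53] rot [ 0.   -0.   -0.27]
t 6.10 [ 190.5  -595.29  245.33] yaw -1.261 gap 85.4 [ 0.42 -0.1  -0.09] q [ 1.16  0.43  0.03  1.57 -0.01  1.13 -0.08]
```

View pics/ref.png

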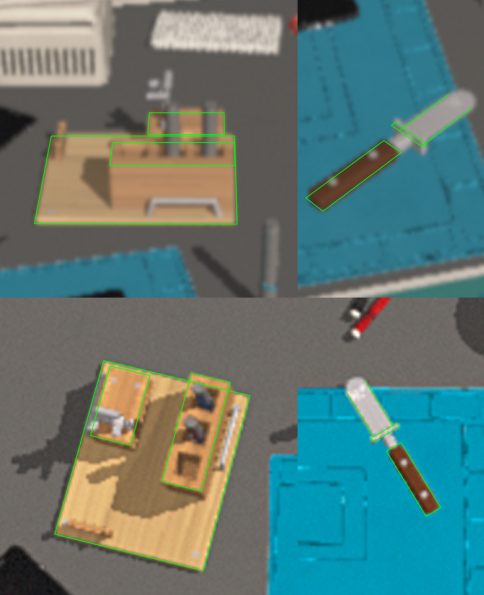

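Call:
{"method": "arm_command", "body": {"rows": [{"xyz": [-3,-3.9,1.5],"delta_rot": [0,0,-0.04],"gripper": 0},{"xyz": [-6,-7.8,3],"delta_rot": [0,0,-0.08],"gripper": 0},{"xyz": [-8,-10.4,4.2],"delta_rot": [0,0,-0.1],"gripper": 0},{"xyz": [-10,-13,5],"delta_rot": [0,0,-0.13],"gripper": 0},{"xyz": [-12.4,-16,6.5],"delta_rot": [0,0,-0.16],"gripper": 0},{"xyz": [-14.8,-19.3,8],"delta_rot": [0,0,-0.2],"gripper": 0},{"xyz": [-17.2,-22.5,9],"delta_rot": [0,0,-0.24],"gripper": 0},{"xyz": [-19.4,-25.5,10.5],"delta_rot": [0,0,-0.275],"gripper": 0}]}}

```text
time: 6.77
eef_pos: [373.1, -334.4, 142.0]
ee_rot: [0.881, -0.472, 0.001, 0.0]
ft_force: [1.2, -1.0, -0.2]
finger_gap: 84.8
```

```bash
python3 - <<'E'
from h import *
st(); go(414,-275.3,80,-0.986)
E
```

```text
t 6.77 [ 373.14 -334.42  142.02] yaw -0.984 gap 84.8 [ 1.18 -1.03 -0.24] q [ 0.74  0.36 -0.14  1.99  0.07  0.8  -0.43]
go [ 414.   -275.3    80.     -0.99] shift [-2.67 -6.67  6.2 ] rot [-0. -0.  0.]
```

Call:
{"method": "arm_command", "body": {"rows": [{"xyz": [-1.5,-3.5,3.2],"gripper": 0},{"xyz": [-2.67,-6.67,6.2],"gripper": 0},{"xyz": [-2.67,-6.67,6.2],"gripper": 0},{"xyz": [-2.67,-6.67,8],"gripper": 0},{"xyz": [-2.67,-6.67,10],"gripper": 0},{"xyz": [-2.67,-6.67,11.75],"gripper": 0},{"xyz": [-2.67,-6.67,11.75],"gripper": 0},{"xyz": [-2.67,-6.67,11.75],"gripper": 0}]}}

```text
invalid input at $.rows[0]: expected keys xyz, delta_rot, gripper
```

```bash
python3 - <<'E'
from h import *
st(); go(414,-275.3,24.5,-0.986)
c=eyes.camera("side"); u=proj((414,-275,24),c).astype(int); print(u); save(c,"s1.png",(u[0]-75,u[1]-75,u[0]+75,u[1]+60),4)
E
```

```text
t 6.77 [ 373.14 -334.42  142.02] yaw -0.984 gap 84.8 [ 1.18 -1.03 -0.24] q [ 0.74  0.36 -0.14  1.99  0.07  0.8  -0.43]
go [ 414.   -275.3    24.5    -0.99] shift [-2.68 -6.67 11.75] rot [-0. -0.  0.]
[306 319]
```

View pics/s1.png

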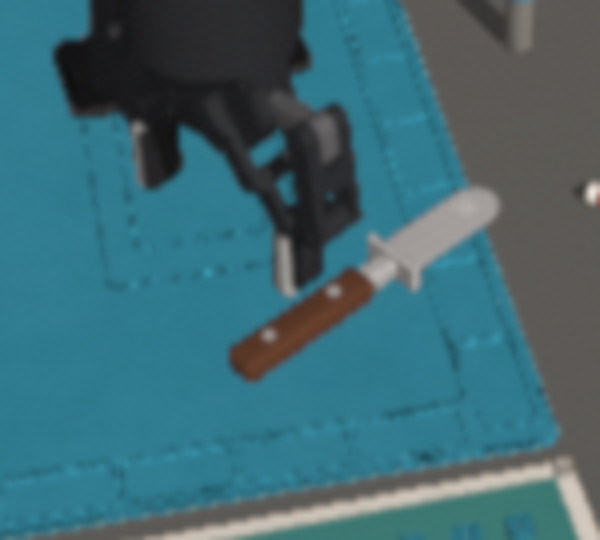

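Call:
{"method": "arm_command", "body": {"rows": [{"xyz": [-1.5,-3.5,3.2],"delta_rot": [0,0,0],"gripper": 0},{"xyz": [-2.67,-6.67,6.2],"delta_rot": [0,0,0],"gripper": 0},{"xyz": [-2.67,-6.67,6.2],"delta_rot": [0,0,0],"gripper": 0},{"xyz": [-2.67,-6.67,8],"delta_rot": [0,0,0],"gripper": 0},{"xyz": [-2.67,-6.67,8],"delta_rot": [0,0,0],"gripper": 0},{"xyz": [-2.67,-6.67,8],"delta_rot": [0,0,0],"gripper": 0}]}}

```text
time: 7.32
eef_pos: [412.2, -277.0, 61.5]
ee_rot: [0.881, -0.473, -0.001, 0.0]
ft_force: [-0.2, -0.1, -0.3]
finger_gap: 85.3
```

```bash
python3 - <<'E'
from h import *
st(); go(414,-275.3,24.5,-0.986)
c=eyes.camera("side"); print(proj((373.1,-334.4,141),c)); u=proj((414,-275,24),c).astype(int); print(u,proj((414,-275.3,61),c)); save(c,"s2.png",(u[0]-75,u[1]-75,u[0]+75,u[1]+60),4)
E
```

```text
t 7.32 [ 412.18 -277.     61.51] yaw -0.986 gap 85.3 [-0.18 -0.12 -0.28] q [ 0.59  0.48 -0.14  2.06  0.11  0.61 -0.61]
go [ 414.   -275.3    24.5    -0.99] shift [-0.04 -0.25  3.7 ] rot [ 0.  0. -0.]
[287.54 301.08]
[306 319] [306.26 306.79]
```

View pics/s2.png

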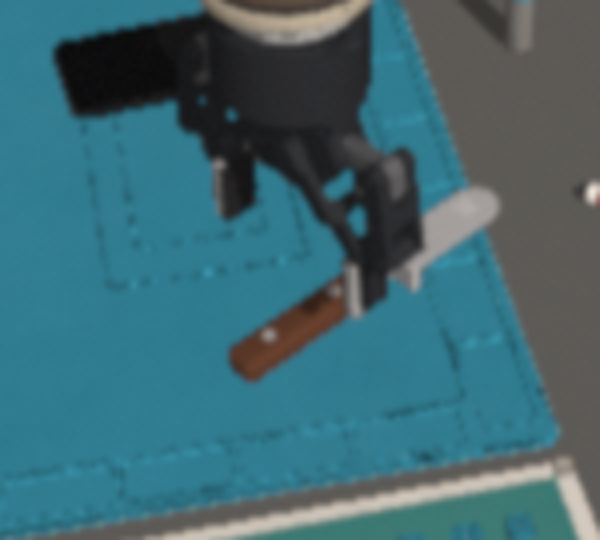

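Call:
{"method": "arm_command", "body": {"rows": [{"xyz": [0,-0.25,1.9],"delta_rot": [0,0,0],"gripper": 0},{"xyz": [0,-0.25,3.7],"delta_rot": [0,0,0],"gripper": 0},{"xyz": [0,-0.25,3.7],"delta_rot": [0,0,0],"gripper": 0},{"xyz": [0,-0.25,3.7],"delta_rot": [0,0,0],"gripper": 0.5},{"xyz": [0,-0.25,3.7],"delta_rot": [0,0,0],"gripper": 1},{"xyz": [0,-0.25,3.7],"delta_rot": [0,0,0],"gripper": 1},{"xyz": [0,-0.25,3.7],"delta_rot": [0,0,0],"gripper": 1},{"xyz": [0,-0.25,3.7],"delta_rot": [0,0,0],"gripper": 1}]}}

```text
time: 8.03
eef_pos: [415.3, -275.8, 25.6]
ee_rot: [0.881, -0.473, 0.001, 0.0]
ft_force: [0.8, 0.4, 0.1]
finger_gap: 25.8
```

```bash
python3 - <<'E'
from h import *
st(); go(414,-275.3,24.5,-0.986)
E
```

```text
t 8.03 [ 415.3  -275.77   25.58] yaw -0.986 gap 25.8 [0.8  0.37 0.08] q [ 0.57  0.54 -0.13  2.08  0.13  0.52 -0.64]
go [ 414.   -275.3    24.5    -0.99] shift [-0.11  0.08  0.11] rot [-0. -0. -0.]
```

Call:
{"method": "arm_command", "body": {"rows": [{"xyz": [0,0,0],"delta_rot": [0,0,0],"gripper": 1},{"xyz": [0,0,0],"delta_rot": [0,0,0],"gripper": 1},{"xyz": [0,0,0],"delta_rot": [0,0,0],"gripper": 1},{"xyz": [0,0,0],"delta_rot": [0,0,0],"gripper": 1},{"xyz": [0,0,0],"delta_rot": [0,0,0],"gripper": 1}]}}

```text
time: 8.45
eef_pos: [415.3, -275.7, 25.7]
ee_rot: [0.881, -0.473, 0.001, 0.0]
ft_force: [-1.7, -0.0, 9.4]
finger_gap: 18.3
```

Call:
{"method": "arm_command", "body": {"rows": [{"xyz": [0,0,-2],"delta_rot": [0,0,0],"gripper": 1},{"xyz": [0,0,-5],"delta_rot": [0,0,0],"gripper": 1},{"xyz": [0,0,-9],"delta_rot": [0,0,0],"gripper": 1},{"xyz": [0,0,-13],"delta_rot": [0,0,0],"gripper": 1},{"xyz": [0,0,-13],"delta_rot": [0,0,0],"gripper": 1}]}}

```text
time: 8.87
eef_pos: [418.3, -277.1, 161.8]
ee_rot: [0.881, -0.473, 0.005, 0.0]
ft_force: [0.2, -0.2, -1.9]
finger_gap: 17.9
```

```bash
python3 - <<'E'
from h import *
s=st()
A=np.array([506.5,197,-.217]); np.save("A.npy",A)
for g in (-100,-82): print(tr(A,(g-62,45,0.)))
go(*tr(A,(-100-62,45,0.))[:2],150,A[2]-np.pi/2)
for n in("side","top"):
    c=eyes.camera(n)
    for t in("spatula","spatula_guard","spatula_tip"): print(n,t,[(w(d["location"],c)-s["eef_pos"],round(d["confidence"],2)) for d in eyes.tip_of(c,t)[:1]])
E
```

```text
t 8.87 [ 418.31 -277.1   161.81] yaw -0.986 gap 17.9 [ 0.23 -0.16 -1.95] q [ 0.61  0.33 -0.16  1.97  0.07  0.83 -0.58]
[357.99 275.82   0.  ]
[375.57 271.95   0.  ]
go [357.99 275.82 150.    -1.79] shift [-49.45 -25.48   0.84] rot [-0.01 -0.01  0.8 ]
side spatula [(array([  2.98,   1.29, -20.42]), 0.56)]
side spatula_guard [(array([ 51.62,  36.93, -11.64]), 0.79)]
side spatula_tip [(array([114.27,  75.31, -12.6 ]), 0.94)]
top spatula [(array([ 106.65,  417.26, -145.85]), 0.74)]
top spatula_guard [(array([ 49.98,  36.49, -17.48]), 0.66)]
top spatula_tip [(array([104.98,  75.42, -22.91]), 0.76)]
```

Call:
{"method": "arm_command", "body": {"rows": [{"xyz": [-3,-1.5,0],"delta_rot": [0,0,0.06],"gripper": 1},{"xyz": [-6.5,-3.4,0],"delta_rot": [0,0,0.12],"gripper": 1},{"xyz": [-10,-5.1,0],"delta_rot": [0,0,0.18],"gripper": 1},{"xyz": [-13.5,-7,0],"delta_rot": [0,0,0.24],"gripper": 1},{"xyz": [-17,-8.8,0],"delta_rot": [0,0,0.3],"gripper": 1},{"xyz": [-20.5,-10.6,0],"delta_rot": [0,0,0.36],"gripper": 1},{"xyz": [-24,-12.4,0],"delta_rot": [0,0,0.42],"gripper": 1},{"xyz": [-27.5,-14.2,0],"delta_rot": [0,0,0.48],"gripper": 1}]}}

```text
time: 9.93
eef_pos: [380.6, 33.9, 154.3]
ee_rot: [0.742, -0.67, -0.0, 0.0]
ft_force: [1.3, 0.9, -1.1]
finger_gap: 17.8
```

```bash
python3 - <<'E'
from h import *
s=st(); A=np.load("A.npy"); go(*tr(A,(-100-62,45,0.))[:2],150,A[2]-np.pi/2)
E
```

```text
t 9.93 [380.58  33.88 154.34] yaw -1.469 gap 17.8 [ 1.29  0.89 -1.1 ] q [ 0.01  0.18 -0.27  2.22  0.07  0.75 -1.77]
go [357.99 275.82 150.    -1.79] shift [-24.3   -0.21   0.43] rot [ 0.   -0.    0.32]
```

Call:
{"method": "arm_command", "body": {"rows": [{"xyz": [-3.5,0,0],"delta_rot": [0,0,0.05],"gripper": 1},{"xyz": [-7,0,0],"delta_rot": [0,0,0.1],"gripper": 1},{"xyz": [-10.5,-0.1,0.1],"delta_rot": [0,0,0.15],"gripper": 1},{"xyz": [-14,-0.1,0.2],"delta_rot": [0,0,0.2],"gripper": 1},{"xyz": [-17.5,-0.2,0.3],"delta_rot": [0,0,0.25],"gripper": 1},{"xyz": [-21,-0.2,0.4],"delta_rot": [0,0,0.32],"gripper": 1},{"xyz": [-24.3,-0.2,0.4],"delta_rot": [0,0,0.32],"gripper": 1},{"xyz": [-24.3,-0.2,0.4],"delta_rot": [0,0,0.32],"gripper": 1}]}}

```text
time: 10.6
eef_pos: [356.6, 281.3, 150.6]
ee_rot: [-0.63, 0.777, 0.002, 0.001]
ft_force: [0.1, 1.2, -0.6]
finger_gap: 17.9
```

```bash
python3 - <<'E'
from h import *
s=st(); A=np.load("A.npy"); go(*tr(A,(-100-62,45,0.))[:2],80,A[2]-np.pi/2)
Rt=R.from_euler("z",-A[2])
for n in("side","top"):
    c=eyes.camera(n)
    for t in("spatula","spatula_guard","spatula_tip","dock_mouth","keeper_tab"): print(n,t,[(Rt.apply(w(d["location"],c)-tr(A,(0,45,0.))),round(d["confidence"],2)) for d in eyes.tip_of(c,t)[:1]])
    if n=="top":
        u=proj(tr(A,(-60,30,60.)),c).astype(int); save(c,"t3.png",(u[0]-75,u[1]-65,u[0]+75,u[1]+65),4); print(u, proj(s["eef_pos"],c), proj(tr(A,(0,45,38.)),c))
E
```

```text
t 10.60 [356.6  281.33 150.61] yaw -1.779 gap 17.9 [ 0.07  1.17 -0.63] q [-0.51  0.3  -0.33  2.07  0.13  0.79 -2.7 ]
go [357.99 275.82  80.    -1.79] shift [ 0.54 -0.26  7.06] rot [0.   0.   0.01]
side spatula [(array([-162.96,    5.07,  129.74]), 0.94)]
side spatula_guard [(array([-103.54,    5.56,  138.85]), 0.98)]
side spatula_tip [(array([-31.15,   8.29, 140.01]), 0.88)]
side dock_mouth [(array([-2.52,  3.8 , 34.06]), 0.77)]
side keeper_tab [(array([  3.44, -39.43,   1.57]), 0.74)]
top spatula []
top spatula_guard [(array([-98.69,  -4.4 , 139.24]), 0.82)]
top spatula_tip [(array([-29.33,  -8.15, 135.56]), 0.66)]
top dock_mouth [(array([ 0.33, -0.59, 39.7 ]), 0.56)]
top keeper_tab [(array([ 18.69,   1.47, 100.26]), 0.59)]
[211 237] [187.43 268.29] [213.15 218.  ]
```

View pics/t3.png

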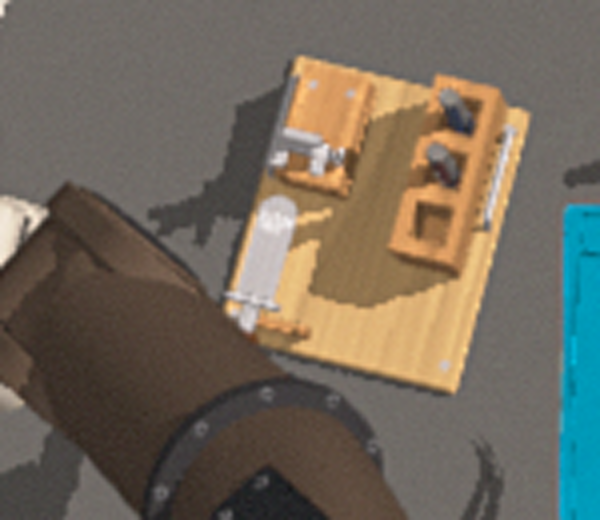

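```bash
python3 - <<'E'
from h import *
s=st(); A=np.load("A.npy"); Rt=R.from_euler("z",-A[2]); c=eyes.camera("top")
L=lambda p:Rt.apply(p-tr(A,(0,45,0.)))
print("tcp",L(s["eef_pos"]))
for uv in((205.75,221.25),(199,247)):
    for z in(134,140): print(uv,z,L(ray(uv,c,z)))
im=c["pixels"]; crop=cv2.resize(im,None,fx=1,fy=1)
# blade edges: bright rows profile perpendicular at several x
for z,x in((137,-95),(137,-80),(137,-60),(137,-45)):
    ys=np.arange(-40,41,2.0); P=np.array([proj(tr(A,(x,45+y,z)),c) for y in ys],np.float32)
    v=cv2.remap(cv2.cvtColor(im,cv2.COLOR_RGB2HSV),P[:,0],P[:,1],cv2.INTER_LINEAR)[:,0,1]; print(x,dict(zip(ys.astype(int).tolist(),v.tolist())))
go(*tr(A,(-84-62,45,0.))[:2],90,A[2]-np.pi/2)
E
```

```text
t 11.20 [358.36 273.69 150.86] yaw -1.787 gap 18.1 [-0.14 -0.54 -0.96] q [-0.5   0.29 -0.33  2.08  0.13  0.79 -2.7 ]
tcp [-161.18   -2.01  150.86]
(205.75, 221.25) 134 [-27.86  -4.02 134.  ]
(205.75, 221.25) 140 [-28.71  -5.41 140.  ]
(199, 247) 134 [-100.45   -5.44  134.  ]
(199, 247) 140 [-101.03   -6.82  140.  ]
-95 {-40: 120, -38: 118, -36: 118, -34: 117, -32: 114, -30: 114, -28: 114, -26: 115, -24: 117, -22: 119, -20: 104, -18: 80, -16: 28, -14: 15, -12: 11, -10: 10, -8: 13, -6: 13, -4: 12, -2: 12, 0: 12, 2: 12, 4: 10, 6: 14, 8: 44, 10: 82, 12: 93, 14: 60, 16: 28, 18: 16, 20: 20, 22: 20, 24: 20, 26: 21, 28: 20, 30: 23, 32: 29, 34: 32, 36: 38, 38: 51, 40: 70}
-80 {-40: 118, -38: 119, -36: 118, -34: 116, -32: 117, -30: 115, -28: 113, -26: 115, -24: 117, -22: 117, -20: 115, -18: 70, -16: 31, -14: 10, -12: 10, -10: 10, -8: 11, -6: 14, -4: 13, -2: 13, 0: 14, 2: 11, 4: 11, 6: 17, 8: 41, 10: 74, 12: 82, 14: 68, 16: 26, 18: 14, 20: 16, 22: 28, 24: 29, 26: 27, 28: 23, 30: 22, 32: 24, 34: 24, 36: 22, 38: 21, 40: 21}
-60 {-40: 120, -38: 120, -36: 120, -34: 118, -32: 116, -30: 114, -28: 114, -26: 118, -24: 121, -22: 122, -20: 116, -18: 63, -16: 26, -14: 12, -12: 11, -10: 11, -8: 11, -6: 11, -4: 13, -2: 14, 0: 13, 2: 9, 4: 9, 6: 16, 8: 40, 10: 68, 12: 78, 14: 64, 16: 25, 18: 17, 20: 19, 22: 21, 24: 19, 26: 18, 28: 19, 30: 23, 32: 23, 34: 20, 36: 22, 38: 23, 40: 22}
-45 {-40: 117, -38: 115, -36: 120, -34: 118, -32: 116, -30: 117, -28: 118, -26: 119, -24: 121, -22: 126, -20: 108, -18: 71, -16: 22, -14: 9, -12: 6, -10: 7, -8: 11, -6: 11, -4: 10, -2: 11, 0: 9, 2: 8, 4: 7, 6: 11, 8: 41, 10: 83, 12: 95, 14: 55, 16: 23, 18: 22, 20: 19, 22: 15, 24: 12, 26: 17, 28: 18, 30: 18, 32: 18, 34: 17, 36: 16, 38: 13, 40: 13}
go [373.61 272.38  90.    -1.79] shift [-0.18 -1.52  6.09] rot [-0.  0.  0.]
```

Call:
{"method": "arm_command", "body": {"rows": [{"xyz": [-0.43,-0.8,0],"delta_rot": [0,0,0],"gripper": 1},{"xyz": [-0.43,-1.52,1],"delta_rot": [0,0,0],"gripper": 1},{"xyz": [-0.43,-1.52,3.5],"delta_rot": [0,0,0],"gripper": 1},{"xyz": [-0.43,-1.52,6.1],"delta_rot": [0,0,0],"gripper": 1},{"xyz": [-0.43,-1.52,6.1],"delta_rot": [0,0,0],"gripper": 1},{"xyz": [-0.43,-1.52,6.1],"delta_rot": [0,0,0],"gripper": 1}]}}

```text
time: 11.75
eef_pos: [373.5, 274.4, 88.7]
ee_rot: [-0.627, 0.779, -0.0, -0.002]
ft_force: [-0.7, 1.3, -1.0]
finger_gap: 18.3
```

```bash
cat >> h.py <<'E'
def blade(c,A,xs,z,yr=40):
    "blade y-centre and width in caddy frame (rel. mouth) from saturation, at given height"
    hsv=cv2.cvtColor(c["pixels"],cv2.COLOR_RGB2HSV)
    for x in xs:
        ys=np.arange(-yr,yr+.1,.5); P=np.array([proj(tr(A,(x,45+y,z)),c) for y in ys],np.float32)
        v=cv2.remap(hsv,P[:,0],P[:,1],cv2.INTER_LINEAR)[:,0,1].astype(float); print(x,v[::8].astype(int).tolist())
        m=v<48; k=len(ys)//2; 
        if m[k]:
            i=k; j=k
            while i>0 and m[i-1]: i-=1
            while j<len(m)-1 and m[j+1]: j+=1
            print("   y",ys[i],ys[j],"mid",(ys[i]+ys[j])/2)
E
python3 - <<'E'
from h import *
A=np.load("A.npy"); Rt=R.from_euler("z",-A[2])
L=lambda p:Rt.apply(p-tr(A,(0,45,0.)))
c=eyes.camera("top"); s=st(); print("tcp",L(s["eef_pos"]))
z=s["eef_pos"][2]-13
blade(c,A,(-75,-55,-35,-20),z)
r=refine(c,E_C,A,0,(3,3,.02)); print(r)
b0=np.r_[s["eef_pos"][:2],A[2]]; print("spat",[ (L(np.r_[q[0][:2],0]),q[0][2],q[1:]) for q in [refine(c,E_S[1:],b0,z-9,(8,8,.04))]])
u=proj(tr(A,(-40,30,60.)),c).astype(int); save(c,"t4.png",(u[0]-50,u[1]-50,u[0]+50,u[1]+50),6)
go(*tr(A,(-84-62,47.5,0.))[:2],51,A[2]-np.pi/2)
E
```

```text
t 11.80 [374.1  275.06  89.73] yaw -1.786 gap 18.1 [-0.67 -0.14 -0.53] q [-0.55  0.4  -0.26  2.11  0.17  0.65 -2.7 ]
tcp [-146.1     2.72   89.73]
-75 [119, 114, 118, 120, 121, 119, 110, 27, 12, 13, 12, 12, 9, 53, 114, 113, 118, 78, 9, 15, 33]
   y -13.0 11.5 mid -0.75
-55 [120, 116, 117, 117, 120, 119, 110, 25, 11, 13, 11, 11, 12, 55, 115, 115, 119, 77, 14, 22, 23]
   y -13.0 11.5 mid -0.75
-35 [113, 118, 118, 114, 117, 122, 101, 14, 11, 12, 12, 11, 10, 56, 119, 122, 121, 78, 15, 16, 17]
   y -14.0 11.5 mid -1.25
-20 [119, 120, 119, 117, 118, 119, 114, 22, 11, 10, 14, 10, 11, 69, 116, 119, 115, 64, 17, 22, 16]
   y -12.5 10.5 mid -1.0
(array([506.57, 196.93,  -0.22]), np.float64(-211.86268615722656), np.float32(-211.76231))
spat [(array([-156.84,    8.81,    0.  ]), np.float64(-0.1803857894492569), (np.float64(-178.9198455810547), np.float32(-108.80643)))]
go [374.15 274.82  51.    -1.79] shift [ 0.02 -0.01  3.87] rot [ 0. -0.  0.]
```

View pics/t4.png

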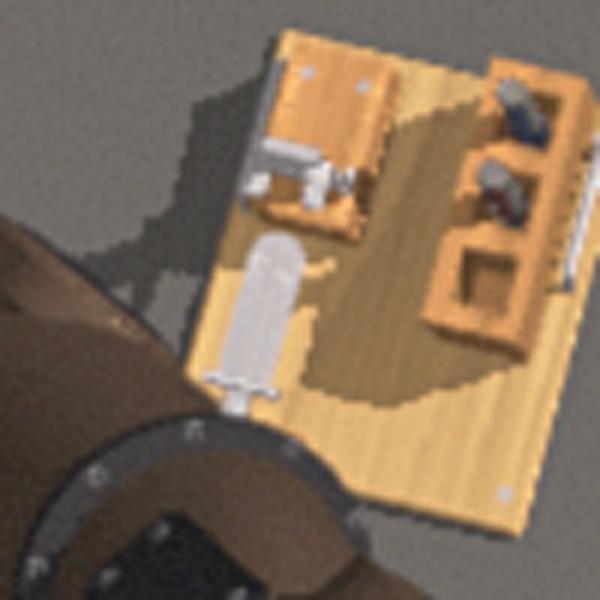

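Call:
{"method": "arm_command", "body": {"rows": [{"xyz": [-0.07,0,1.5],"delta_rot": [0,0,0],"gripper": 1},{"xyz": [-0.07,0,3],"delta_rot": [0,0,0],"gripper": 1},{"xyz": [-0.07,0,3.85],"delta_rot": [0,0,0],"gripper": 1},{"xyz": [-0.07,0,3.85],"delta_rot": [0,0,0],"gripper": 1},{"xyz": [-0.07,0,3.85],"delta_rot": [0,0,0],"gripper": 1},{"xyz": [-0.07,0,3.85],"delta_rot": [0,0,0],"gripper": 1}]}}

```text
time: 12.3
eef_pos: [374.6, 276.2, 52.2]
ee_rot: [-0.627, 0.779, 0.0, 0.001]
ft_force: [0.7, 0.6, -0.5]
finger_gap: 17.9
```

```bash
python3 - <<'E'
from h import *
A=np.load("A.npy"); Rt=R.from_euler("z",-A[2])
L=lambda p:Rt.apply(p-tr(A,(0,45,0.)))
c=eyes.camera("top"); s=st(); print("tcp",L(s["eef_pos"]))
blade(c,A,(-70,-50,-30,-20),s["eef_pos"][2]-13)
c=eyes.camera("side"); u=proj(tr(A,(-60,30,40.)),c).astype(int); save(c,"s4.png",(u[0]-65,u[1]-50,u[0]+65,u[1]+50),6)
for t in("spatula_tip","spatula_guard","dock_mouth"): print(t,[(L(w(d["location"],c)),round(d["confidence"],2)) for d in eyes.tip_of(c,t)[:1]])
go(*tr(A,(-60-62,48.5,0.))[:2],51,A[2]-np.pi/2)
E
```

```text
t 12.35 [374.63 276.25  52.24] yaw -1.786 gap 17.9 [ 0.55  0.57 -1.39] q [-0.59  0.47 -0.2   2.14  0.18  0.55 -2.71]
tcp [-145.84    4.     52.24]
-70 [120, 118, 115, 120, 119, 116, 121, 73, 12, 10, 13, 12, 10, 16, 80, 122, 119, 117, 117, 80, 14]
   y -11.0 14.0 mid 1.5
-50 [117, 117, 118, 116, 114, 119, 123, 70, 8, 11, 12, 12, 12, 15, 80, 121, 116, 115, 120, 86, 18]
   y -11.0 14.0 mid 1.5
-30 [119, 118, 116, 114, 120, 120, 116, 55, 12, 10, 8, 9, 6, 8, 78, 122, 119, 118, 119, 96, 16]
   y -11.5 14.5 mid 1.5
-20 [116, 116, 116, 119, 117, 122, 121, 99, 23, 10, 12, 12, 11, 25, 93, 119, 114, 118, 118, 83, 19]
   y -9.0 13.5 mid 2.25
spatula_tip [(array([-10.3 ,   3.51,  39.78]), 0.57)]
spatula_guard [(array([-85.21,   6.77,  39.02]), 0.7)]
dock_mouth [(array([-2.06,  2.2 , 34.42]), 0.97)]
go [397.8  270.63  51.    -1.79] shift [ 0.02 -2.4   0.08] rot [-0.  0.  0.]
```

View pics/s4.png

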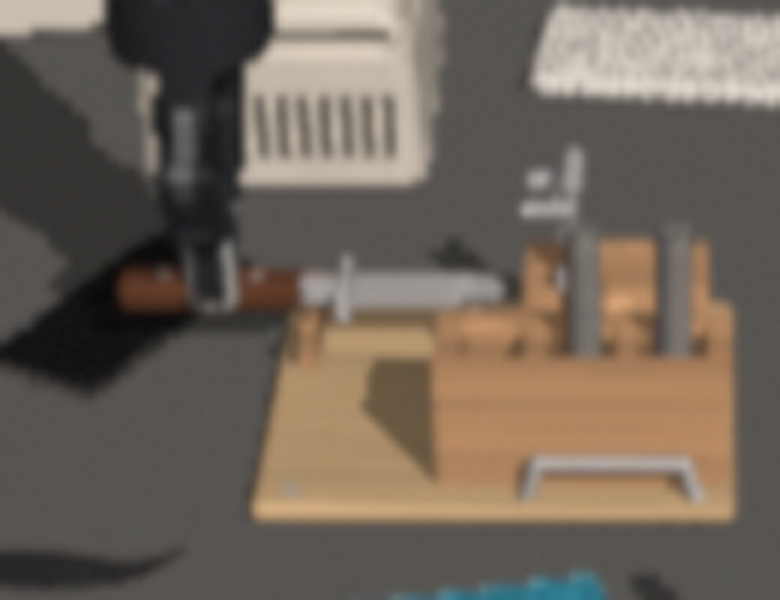

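Call:
{"method": "arm_command", "body": {"rows": [{"xyz": [0.15,0,0.08],"delta_rot": [0,0,0],"gripper": 1},{"xyz": [0.15,0,0.08],"delta_rot": [0,0,0],"gripper": 1},{"xyz": [0.15,-0.5,0.08],"delta_rot": [0,0,0],"gripper": 1},{"xyz": [0.15,-1,0.08],"delta_rot": [0,0,0],"gripper": 1},{"xyz": [0.15,-1.5,0.08],"delta_rot": [0,0,0],"gripper": 1},{"xyz": [0.15,-2,0.08],"delta_rot": [0,0,0],"gripper": 1},{"xyz": [0.15,-2.4,0.08],"delta_rot": [0,0,0],"gripper": 1},{"xyz": [0.15,-2.4,0.08],"delta_rot": [0,0,0],"gripper": 1}]}}

```text
time: 13.22
eef_pos: [398.4, 268.8, 50.5]
ee_rot: [-0.627, 0.779, -0.0, 0.0]
ft_force: [-0.1, 0.7, -0.6]
finger_gap: 18.0
```

```bash
python3 - <<'E'
from h import *
A=np.load("A.npy"); Rt=R.from_euler("z",-A[2])
L=lambda p:Rt.apply(p-tr(A,(0,45,0.)))
c=eyes.camera("top"); s=st(); print("tcp",L(s["eef_pos"]),"F",Rt.apply(s["ft_force"]))
blade(c,A,(-50,-40,-25,-15),s["eef_pos"][2]-13)
go(*tr(A,(-30-62,47.5,0.))[:2],51,A[2]-np.pi/2)
E
```

```text
t 13.27 [397.81 268.93  50.42] yaw -1.787 gap 18.1 [ 0.28  0.08 -1.23] q [-0.55  0.49 -0.2   2.11  0.18  0.56 -2.67]
tcp [-121.62    1.84   50.42] F [ 0.25  0.14 -1.23]
-50 [118, 118, 118, 116, 117, 119, 112, 29, 8, 10, 11, 13, 9, 44, 117, 120, 120, 115, 91, 77, 82]
   y -13.0 12.0 mid -0.5
-40 [116, 116, 116, 119, 119, 120, 107, 31, 11, 11, 12, 12, 9, 43, 118, 119, 118, 118, 121, 98, 17]
   y -13.0 12.0 mid -0.5
-25 [117, 117, 114, 116, 119, 119, 106, 19, 8, 12, 12, 11, 10, 37, 102, 119, 118, 118, 119, 95, 30]
   y -13.0 12.5 mid -0.25
-15 [118, 116, 120, 116, 116, 120, 113, 31, 12, 11, 10, 10, 9, 42, 112, 121, 120, 116, 118, 93, 29]
   y -13.0 12.0 mid -0.5
go [426.88 263.19  51.    -1.79] shift [-0.06 -2.96 -0.06] rot [-0.  0.  0.]
```

Call:
{"method": "arm_command", "body": {"rows": [{"xyz": [-0.04,-0.5,-0.06],"delta_rot": [0,0,0],"gripper": 1},{"xyz": [-0.04,-1,-0.06],"delta_rot": [0,0,0],"gripper": 1},{"xyz": [-0.04,-1.5,-0.06],"delta_rot": [0,0,0],"gripper": 1},{"xyz": [-0.04,-2,-0.06],"delta_rot": [0,0,0],"gripper": 1},{"xyz": [-0.04,-2.5,-0.06],"delta_rot": [0,0,0],"gripper": 1},{"xyz": [-0.04,-3,-0.06],"delta_rot": [0,0,0],"gripper": 1},{"xyz": [-0.04,-3,-0.06],"delta_rot": [0,0,0],"gripper": 1}]}}

```text
time: 13.85
eef_pos: [427.9, 262.8, 51.1]
ee_rot: [-0.627, 0.779, -0.0, 0.0]
ft_force: [0.7, 0.4, -1.2]
finger_gap: 18.2
```

```bash
python3 - <<'E'
from h import *
A=np.load("A.npy"); Rt=R.from_euler("z",-A[2])
L=lambda p:Rt.apply(p-tr(A,(0,45,0.)))
s=st(); print("tcp",L(s["eef_pos"]),"F",Rt.apply(s["ft_force"]),s["moment"])
go(*tr(A,(-62,47.5,0.))[:2],51,A[2]-np.pi/2)
E
```

```text
t 13.85 [427.94 262.81  51.09] yaw -1.787 gap 18.2 [ 0.7   0.43 -1.21] q [-0.51  0.51 -0.2   2.06  0.18  0.59 -2.62]
tcp [-90.89   2.35  51.09] F [ 0.6   0.57 -1.21] [-0.    0.07 -0.05]
go [456.18 256.73  51.    -1.79] shift [-0.01 -2.89  0.01] rot [-0.  0.  0.]
```

Call:
{"method": "arm_command", "body": {"rows": [{"xyz": [0,-0.6,0],"delta_rot": [0,0,0],"gripper": 1},{"xyz": [0,-1.2,0],"delta_rot": [0,0,0],"gripper": 1},{"xyz": [0,-1.7,0],"delta_rot": [0,0,0],"gripper": 1},{"xyz": [0,-2.1,0],"delta_rot": [0,0,0],"gripper": 1},{"xyz": [0,-2.4,0],"delta_rot": [0,0,0],"gripper": 1},{"xyz": [0,-2.6,0],"delta_rot": [0,0,0],"gripper": 1},{"xyz": [0,-2.6,0],"delta_rot": [0,0,0],"gripper": 1}]}}

```text
time: 14.43
eef_pos: [452.5, 257.4, 51.1]
ee_rot: [-0.627, 0.779, -0.0, 0.0]
ft_force: [-0.3, 0.6, -0.8]
finger_gap: 17.9
```

```bash
python3 - <<'E'
from h import *
A=np.load("A.npy"); Rt=R.from_euler("z",-A[2])
L=lambda p:Rt.apply(p-tr(A,(0,45,0.)))
s=st(); print("tcp",L(s["eef_pos"]),"F",Rt.apply(s["ft_force"]),s["moment"])
E
```

```text
t 14.43 [452.46 257.42  51.05] yaw -1.787 gap 17.9 [-0.3   0.57 -0.8 ] q [-0.47  0.53 -0.2   2.01  0.18  0.62 -2.57]
tcp [-65.78   2.37  51.05] F [-0.42  0.49 -0.8 ] [ 0.01  0.01 -0.04]
```

Not yet in contact; small steps on.

Call:
{"method": "arm_command", "body": {"rows": [{"xyz": [0,-0.15,0],"delta_rot": [0,0,0],"gripper": 1},{"xyz": [0,-0.3,0],"delta_rot": [0,0,0],"gripper": 1},{"xyz": [0,-0.45,0],"delta_rot": [0,0,0],"gripper": 1},{"xyz": [0,-0.45,0],"delta_rot": [0,0,0],"gripper": 1}]}}

```text
time: 14.77
eef_pos: [455.4, 256.8, 50.9]
ee_rot: [-0.627, 0.779, 0.0, -0.001]
ft_force: [-3.9, 1.6, -0.5]
finger_gap: 17.9
```

Call:
{"method": "arm_command", "body": {"rows": [{"xyz": [0,-0.1,0],"delta_rot": [0,0,0],"gripper": 1},{"xyz": [0,-0.2,0],"delta_rot": [0,0,0],"gripper": 1},{"xyz": [0,-0.2,0],"delta_rot": [0,0,0],"gripper": 1}]}}

```text
time: 15.02
eef_pos: [455.4, 256.8, 50.6]
ee_rot: [-0.628, 0.778, 0.001, -0.002]
ft_force: [-9.9, 2.6, 2.6]
finger_gap: 18.2
```

```bash
python3 - <<'E'
from h import *
A=np.load("A.npy"); Rt=R.from_euler("z",-A[2])
L=lambda p:Rt.apply(p-tr(A,(0,45,0.)))
s=st(); print("tcp",L(s["eef_pos"]),"F",Rt.apply(s["ft_force"]),s["moment"])
for n in("side","top"):
    c=eyes.camera(n)
    for t in("spatula_guard","dock_mouth"): print(n,t,[(L(w(d["location"],c)),round(d["confidence"],2)) for d in eyes.tip_of(c,t)[:1]])
E
```

```text
t 15.02 [455.43 256.81  50.6 ] yaw -1.784 gap 18.2 [-9.87  2.63  2.57] q [-0.46  0.54 -0.2   2.    0.17  0.63 -2.57]
tcp [-62.75   2.41  50.6 ] F [-10.21   0.44   2.57] [ 0.58  2.05 -0.03]
side spatula_guard [(array([-3.06,  3.17, 36.06]), 0.71)]
side dock_mouth [(array([-0.83,  0.78, 33.  ]), 0.97)]
top spatula_guard []
top dock_mouth [(array([-1.39, -2.88, 39.62]), 0.9)]
```

Call:
{"method": "arm_command", "body": {"rows": [{"xyz": [0,-0.15,0],"delta_rot": [0,0,0],"gripper": 1},{"xyz": [0,-0.15,0],"delta_rot": [0,0,0],"gripper": 1},{"xyz": [0,0,0],"delta_rot": [0,0,0],"gripper": 0.6},{"xyz": [0,0,0],"delta_rot": [0,0,0],"gripper": 0.3},{"xyz": [0,0,0],"delta_rot": [0,0,0],"gripper": 0.3},{"xyz": [0,0,0],"delta_rot": [0,0,0],"gripper": 0.3},{"xyz": [0,0,0],"delta_rot": [0,0,0],"gripper": 0.3}]}}

```text
time: 15.9
eef_pos: [459.0, 256.0, 51.2]
ee_rot: [-0.627, 0.779, -0.0, 0.0]
ft_force: [-0.1, -0.6, -0.5]
finger_gap: 60.0
```

Call:
{"method": "arm_command", "body": {"rows": [{"xyz": [0,0,-1],"delta_rot": [0,0,0],"gripper": 0.3},{"xyz": [0,0,-3],"delta_rot": [0,0,0],"gripper": 0.4},{"xyz": [0,0,-6],"delta_rot": [0,0,0],"gripper": 0.6},{"xyz": [0,0,-9],"delta_rot": [0,0,0],"gripper": 1},{"xyz": [0,0,-12],"delta_rot": [0,0,0],"gripper": 1},{"xyz": [0,2,-14],"delta_rot": [0,0,0],"gripper": 1},{"xyz": [0,5,-14],"delta_rot": [0,0,0],"gripper": 1},{"xyz": [0,5,-14],"delta_rot": [0,0,0],"gripper": 1}]}}

```text
time: 16.57
eef_pos: [405.6, 268.7, 193.2]
ee_rot: [-0.628, 0.778, 0.001, 0.001]
ft_force: [-0.3, -0.7, -0.7]
finger_gap: -0.2
```

```bash
python3 - <<'E'
from h import *
A=np.load("A.npy"); Rt=R.from_euler("z",-A[2])
L=lambda p:Rt.apply(p-tr(A,(0,45,0.)))
s=st(); print("tcp",L(s["eef_pos"]),"F",Rt.apply(s["ft_force"]))
T=[]
for n in("side","top"):
    c=eyes.camera(n)
    for t in("spatula_guard","dock_mouth","keeper_tab"): print(n,t,[(L(w(d["location"],c)),round(d["confidence"],2)) for d in eyes.tip_of(c,t)[:1]])
    u=proj(tr(A,(-30,45,60.)),c).astype(int); T.append(cv2.resize(c["pixels"][u[1]-40:u[1]+40,u[0]-50:u[0]+50,::-1],(600,480),interpolation=cv2.INTER_CUBIC)[:,:]); print(n,u)
cv2.imwrite("pics/p5.png",cv2.resize(np.vstack(T),None,fx=.62,fy=.62,interpolation=cv2.INTER_AREA))
E
```

```text
t 16.57 [405.62 268.73 193.2 ] yaw -1.782 gap -0.2 [-0.27 -0.66 -0.65] q [-0.48  0.28 -0.27  1.95  0.09  0.91 -2.57]
tcp [-113.96    3.33  193.2 ] F [-0.13 -0.7  -0.65]
side spatula_guard [(array([-0.66,  3.82, 37.23]), 0.53)]
side dock_mouth [(array([-1.92,  0.57, 33.28]), 0.63)]
side keeper_tab [(array([ 21.35,   6.66, 100.48]), 0.55)]
side [301 172]
top spatula_guard [(array([ 3.57,  1.66, 39.52]), 0.47)]
top dock_mouth [(array([-0.89,  1.78, 40.33]), 0.68)]
top keeper_tab [(array([ 121.63, -670.25,   -0.74]), 0.69)]
top [208 226]
```

View pics/p5.png

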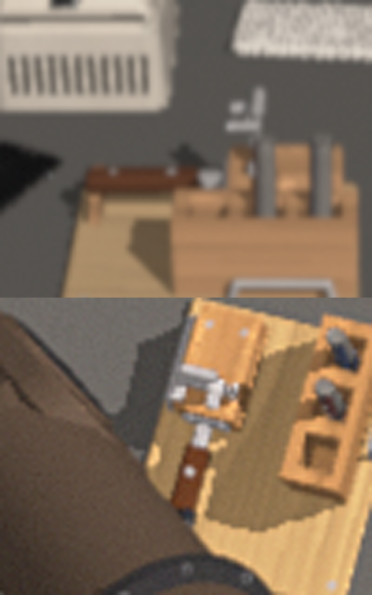

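```bash
python3 - <<'E'
from h import *
A=np.load("A.npy")
go(*tr(A,(52,47.5,0.))[:2],190,A[2]-np.pi/2)
go(*tr(A,(52,47.5,0.))[:2],106,A[2]-np.pi/2)
E
```

```text
go [567.51 232.19 190.    -1.79] shift [ -0.02 -16.12   0.07] rot [ 0. -0.  0.]
go [567.51 232.19 106.    -1.79] shift [ -0.03 -16.12   8.47] rot [ 0. -0.  0.]
```

Call:
{"method": "arm_command", "body": {"rows": [{"xyz": [0,-3.5,0],"delta_rot": [0,0,0],"gripper": 1},{"xyz": [0,-7,0],"delta_rot": [0,0,0],"gripper": 1},{"xyz": [0,-10.5,0],"delta_rot": [0,0,0],"gripper": 1},{"xyz": [0,-14,0],"delta_rot": [0,0,0],"gripper": 1},{"xyz": [0,-16.1,0],"delta_rot": [0,0,0],"gripper": 1},{"xyz": [0,-16.1,0],"delta_rot": [0,0,0],"gripper": 1},{"xyz": [0,-16.1,0],"delta_rot": [0,0,0],"gripper": 1}]}}

```text
time: 17.55
eef_pos: [567.7, 231.5, 190.1]
ee_rot: [-0.626, 0.78, 0.0, -0.001]
ft_force: [-0.7, -0.2, 0.3]
finger_gap: -0.1
```

```bash
python3 - <<'E'
from h import *
A=np.load("A.npy"); Rt=R.from_euler("z",-A[2]); s=st(); print(Rt.apply(s["eef_pos"]-tr(A,(0,45,0.))))
go(*tr(A,(52,47.5,0.))[:2],106,A[2]-np.pi/2)
go(*tr(A,(-14,47.5,0.))[:2],106,A[2]-np.pi/2)
E
```

```text
t 17.55 [567.71 231.47 190.07] yaw -1.789 gap -0.1 [-0.71 -0.15  0.3 ] q [-0.34  0.48 -0.2   1.66  0.11  1.02 -2.36]
[ 52.35   1.84 190.07]
go [567.51 232.19 106.    -1.79] shift [-0.07  0.03  8.41] rot [ 0. -0. -0.]
go [503.06 246.4  106.    -1.79] shift [-0.07  6.63  8.41] rot [ 0. -0. -0.]
```

Call:
{"method": "arm_command", "body": {"rows": [{"xyz": [-0.05,0,3],"delta_rot": [0,0,0],"gripper": 1},{"xyz": [-0.05,0,6],"delta_rot": [0,0,0],"gripper": 1},{"xyz": [-0.05,0,8.4],"delta_rot": [0,0,0],"gripper": 1},{"xyz": [-0.05,0,8.4],"delta_rot": [0,0,0],"gripper": 1},{"xyz": [-0.05,0.5,8.4],"delta_rot": [0,0,0],"gripper": 1},{"xyz": [-0.05,1,8.4],"delta_rot": [0,0,0],"gripper": 1},{"xyz": [-0.05,1.5,8.4],"delta_rot": [0,0,0],"gripper": 1},{"xyz": [-0.05,2,8.4],"delta_rot": [0,0,0],"gripper": 1}]}}

```text
time: 18.22
eef_pos: [547.5, 238.1, 108.9]
ee_rot: [-0.627, 0.779, -0.0, 0.001]
ft_force: [1.3, 1.5, 0.9]
finger_gap: 0.1
```

Call:
{"method": "arm_command", "body": {"rows": [{"xyz": [0,0.5,0],"delta_rot": [0,0,0],"gripper": 1},{"xyz": [0,1,0],"delta_rot": [0,0,0],"gripper": 1},{"xyz": [0,1.5,0],"delta_rot": [0,0,0],"gripper": 1},{"xyz": [0,2,0],"delta_rot": [0,0,0],"gripper": 1},{"xyz": [0,2.5,0],"delta_rot": [0,0,0],"gripper": 1}]}}

```text
time: 18.63
eef_pos: [522.4, 242.6, 107.1]
ee_rot: [-0.627, 0.779, -0.0, -0.0]
ft_force: [0.5, 0.2, 0.4]
finger_gap: -0.1
```

```bash
python3 - <<'E'
from h import *
A=np.load("A.npy"); Rt=R.from_euler("z",-A[2]); s=st(); print(Rt.apply(s["eef_pos"]-tr(A,(0,45,0.))),Rt.apply(s["ft_force"]))
go(*tr(A,(-14,47.5,0.))[:2],108,A[2]-np.pi/2)
E
```

```text
t 18.63 [522.41 242.65 107.14] yaw -1.786 gap -0.1 [0.48 0.21 0.4 ] q [-0.39  0.52 -0.2   1.83  0.13  0.8  -2.44]
[  5.71   3.   107.14] [0.42 0.3  0.4 ]
go [503.06 246.4  108.    -1.79] shift [ 0.05  1.97 -0.09] rot [-0. -0.  0.]
```

```bash
python3 - <<'E'
from h import *
A=np.load("A.npy"); Rt=R.from_euler("z",-A[2])
L=lambda p:Rt.apply(p-tr(A,(0,45,0.)))
T=[]
for n in("side","top"):
    c=eyes.camera(n)
    for f in (eyes.tip_of,eyes.recognise):print(n,[(L(w(d["location"],c)),round(d["confidence"],2)) for d in f(c,"keeper_tab")[:2]])
    u=proj(tr(A,(0,45,80.)),c).astype(int); T.append(cv2.resize(c["pixels"][u[1]-40:u[1]+40,u[0]-50:u[0]+50,::-1],(600,480),interpolation=cv2.INTER_CUBIC)[:,:])
cv2.imwrite("pics/p6.png",cv2.resize(np.vstack(T),None,fx=.62,fy=.62,interpolation=cv2.INTER_AREA))
E
```

```text
side [(array([-7.81,  3.47, 88.41]), 0.66)]
side [(array([  31.34, -102.35,  100.65]), 0.58), (array([-61.18,  -2.44,  42.31]), 0.55)]
top []
top []
```

View pics/p6.png

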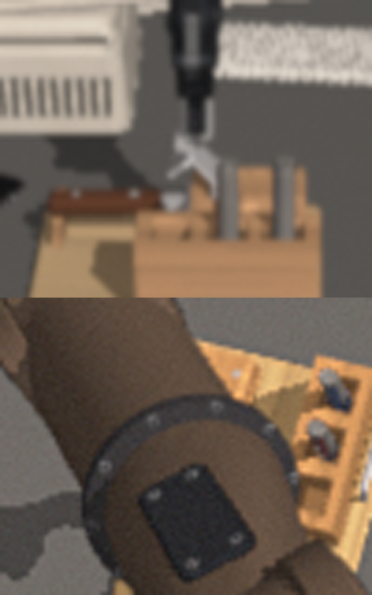

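Call:
{"method": "arm_command", "body": {"rows": [{"xyz": [0.05,0.7,-0.1],"delta_rot": [0,0,0],"gripper": 1},{"xyz": [0.05,1.4,-0.1],"delta_rot": [0,0,0],"gripper": 1},{"xyz": [0.05,2,-0.1],"delta_rot": [0,0,0],"gripper": 1},{"xyz": [0.05,2,-0.1],"delta_rot": [0,0,0],"gripper": 1},{"xyz": [0.05,2,0.7],"delta_rot": [0,0,0],"gripper": 1},{"xyz": [0.05,2,1.4],"delta_rot": [0,0,0],"gripper": 1},{"xyz": [0.05,2,2],"delta_rot": [0,0,0],"gripper": 1},{"xyz": [0.05,2,2.4],"delta_rot": [0,0,0],"gripper": 1}]}}

```text
time: 19.6
eef_pos: [503.1, 245.9, 81.7]
ee_rot: [-0.627, 0.779, 0.0, -0.001]
ft_force: [-0.7, -0.5, 1.4]
finger_gap: -0.3
```

```bash
python3 - <<'E'
from h import *
A=np.load("A.npy"); Rt=R.from_euler("z",-A[2]); s=st(); print(Rt.apply(s["eef_pos"]-tr(A,(0,45,0.))),Rt.apply(s["ft_force"]))
go(*tr(A,(-16,47.5,0.))[:2],77,A[2]-np.pi/2)
E
```

```text
t 19.60 [503.06 245.93  81.73] yaw -1.786 gap -0.3 [-0.69 -0.51  1.44] q [-0.41  0.53 -0.19  1.89  0.15  0.73 -2.47]
[-13.89   2.04  81.73] [-0.57 -0.65  1.44]
go [501.1  246.83  77.    -1.79] shift [-0.05  0.21  0.47] rot [ 0. -0.  0.]
```

Call:
{"method": "arm_command", "body": {"rows": [{"xyz": [0,0.2,0.25],"delta_rot": [0,0,0],"gripper": 1},{"xyz": [0,0.2,0.45],"delta_rot": [0,0,0],"gripper": 1},{"xyz": [0,0.2,0.55],"delta_rot": [0,0,0],"gripper": 1},{"xyz": [0,0.2,0.65],"delta_rot": [0,0,0],"gripper": 1},{"xyz": [0,0.2,0.65],"delta_rot": [0,0,0],"gripper": 1}]}}

```text
time: 20.02
eef_pos: [501.4, 246.8, 76.5]
ee_rot: [-0.627, 0.779, -0.0, 0.0]
ft_force: [0.0, 0.8, 0.0]
finger_gap: -0.1
```

```bash
python3 - <<'E'
from h import *
A=np.load("A.npy"); Rt=R.from_euler("z",-A[2]); s=st(); print(Rt.apply(s["eef_pos"]-tr(A,(0,45,0.))),Rt.apply(s["ft_force"]))
E
```

```text
t 20.02 [501.43 246.78  76.54] yaw -1.786 gap -0.1 [0.01 0.85 0.02] q [-0.41  0.54 -0.19  1.9   0.15  0.72 -2.48]
[-15.67   2.52  76.54] [-0.18  0.83  0.02]
```

Call:
{"method": "arm_command", "body": {"rows": [{"xyz": [0,0,0.1],"delta_rot": [0,0,0],"gripper": 1},{"xyz": [0,0,0.2],"delta_rot": [0,0,0],"gripper": 1},{"xyz": [0,0,0.2],"delta_rot": [0,0,0],"gripper": 1}]}}

```text
time: 20.27
eef_pos: [501.6, 247.0, 75.7]
ee_rot: [-0.627, 0.779, -0.0, 0.0]
ft_force: [-3.7, -2.0, 12.9]
finger_gap: 0.4
```

Call:
{"method": "arm_command", "body": {"rows": [{"xyz": [0,0,0.1],"delta_rot": [0,0,0],"gripper": 1},{"xyz": [0,0,0.2],"delta_rot": [0,0,0],"gripper": 1},{"xyz": [0,0,0.2],"delta_rot": [0,0,0],"gripper": 1}]}}

```text
time: 20.52
eef_pos: [501.7, 247.2, 74.9]
ee_rot: [-0.627, 0.779, -0.0, 0.001]
ft_force: [-7.6, -5.1, 27.5]
finger_gap: 0.3
```

Call:
{"method": "arm_command", "body": {"rows": [{"xyz": [0,0,-1],"delta_rot": [0,0,0],"gripper": 1},{"xyz": [0,0,-4],"delta_rot": [0,0,0],"gripper": 0.5},{"xyz": [0,0,-8],"delta_rot": [0,0,0],"gripper": 0},{"xyz": [0,0,-12],"delta_rot": [0,0,0],"gripper": 0},{"xyz": [4,-1,-13],"delta_rot": [0,0,0],"gripper": 0},{"xyz": [8,-2,-13],"delta_rot": [0,0,0],"gripper": 0},{"xyz": [12,-3,-13],"delta_rot": [0,0,0],"gripper": 0},{"xyz": [16,-3.5,-13],"delta_rot": [0,0,0],"gripper": 0}]}}

```text
time: 21.18
eef_pos: [502.0, 81.1, 203.4]
ee_rot: [-0.627, 0.779, -0.001, 0.001]
ft_force: [1.8, 0.3, 0.3]
finger_gap: 83.2
```

```bash
python3 - <<'E'
from h import *
A=np.load("A.npy"); Rt=R.from_euler("z",-A[2]); L=lambda p:Rt.apply(p-tr(A,(0,45,0.)))
st(); T=[]
for n in("side","top"):
    c=eyes.camera(n)
    for t in("keeper_tab","spatula_guard","marker_out"): print(n,t,[(L(w(d["location"],c)),w(d["location"],c),round(d["confidence"],2)) for d in eyes.tip_of(c,t)[:2]])
    u=proj(tr(A,(0,45,60.)),c).astype(int); m=proj((576,-65,50.),c).astype(int)
    T.append(np.hstack([cv2.resize(c["pixels"][q[1]-35:q[1]+35,q[0]-45:q[0]+45,::-1],(450,350),interpolation=cv2.INTER_CUBIC) for q in(u,m)])); print(n,u,m)
    print([proj(p,c) for p in((576,-65,0.),(576,-65,112.))])
cv2.imwrite("pics/p7.png",cv2.resize(np.vstack(T),None,fx=.85,fy=.85,interpolation=cv2.INTER_AREA))
go(576,-63,190,A[2]-np.pi/2)
E
```

```text
t 21.18 [502.    81.06 203.35] yaw -1.786 gap 83.2 [1.77 0.31 0.27] q [-0.13  0.3  -0.18  1.9   0.06  0.95 -2.12]
side keeper_tab [(array([-21.59,   2.44,  53.55]), array([495.63, 247.97,  53.55]), 0.68), (array([ 249.71, -624.81,   -6.44]), array([ 625.52, -422.97,   -6.44]), 0.58)]
side spatula_guard [(array([ 2.37,  3.19, 37.36]), array([519.19, 243.55,  37.36]), 0.71), (array([ 69.64, -87.63,   8.36]), array([565.33, 140.38,   8.36]), 0.32)]
side marker_out [(array([ 122.23, -282.95,    0.11]), array([574.63, -61.69,   0.11]), 0.84)]
side [312 172] [359 237]
[array([359.09, 254.44]), array([360.67, 216.14])]
top keeper_tab [(array([-25.34,   2.2 ,  53.64]), array([491.92, 248.55,  53.64]), 0.49), (array([  2.81, -45.43,  -2.28]), array([509.15, 195.98,  -2.28]), 0.23)]
top spatula_guard [(array([-0.11,  2.19, 39.46]), array([516.56, 243.1 ,  39.46]), 0.66)]
top marker_out [(array([ 124.72, -284.73,    3.62]), array([576.68, -63.96,   3.62]), 0.6)]
top [211 216] [319 199]
[array([319.77, 203.22]), array([319.78, 194.4 ])]
go [576.   -63.   190.    -1.79] shift [ 12.86 -10.41   1.26] rot [-0.  0.  0.]
```

View pics/p7.png

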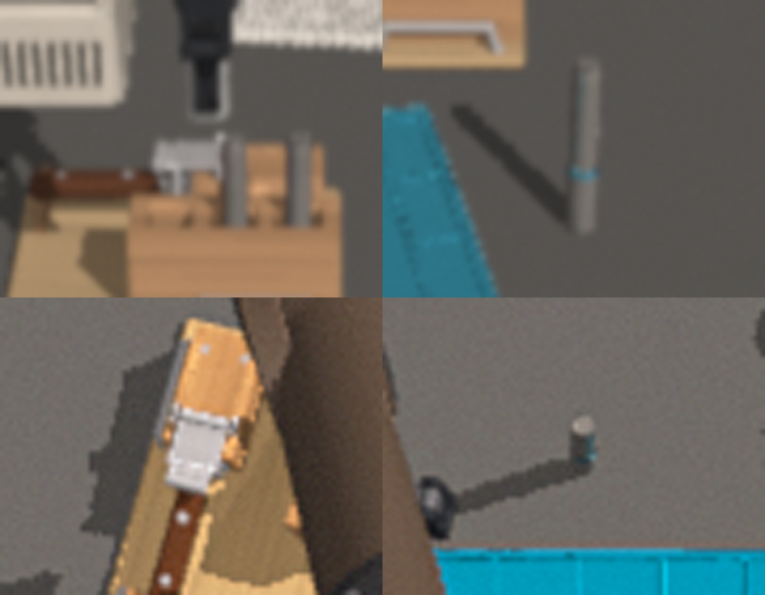

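Call:
{"method": "arm_command", "body": {"rows": [{"xyz": [3,-2.4,0.3],"delta_rot": [0,0,0],"gripper": 0},{"xyz": [6,-4.8,0.6],"delta_rot": [0,0,0],"gripper": 0},{"xyz": [9,-7.2,0.9],"delta_rot": [0,0,0],"gripper": 0},{"xyz": [12,-9.6,1.2],"delta_rot": [0,0,0],"gripper": 0},{"xyz": [13.2,-10.5,1.3],"delta_rot": [0,0,0],"gripper": 0},{"xyz": [13.2,-10.5,1.3],"delta_rot": [0,0,0],"gripper": 0},{"xyz": [13.2,-10.5,1.3],"delta_rot": [0,0,0],"gripper": 0}]}}

```text
time: 22.17
eef_pos: [575.9, -67.8, 189.1]
ee_rot: [-0.627, 0.779, 0.0, -0.0]
ft_force: [0.6, 0.8, 0.0]
finger_gap: 85.9
```

```bash
python3 - <<'E'
from h import *
A=np.load("A.npy"); st(); go(576.5,-66.5,88,A[2]-np.pi/2)
c=eyes.camera("side")
for t in("marker_out",): print(t,[(w(d["location"],c),round(d["confidence"],2)) for d in eyes.tip_of(c,t)[:2]])
E
```

```text
t 22.17 [575.9  -67.84 189.07] yaw -1.786 gap 85.9 [0.65 0.8  0.01] q [ 0.1   0.42 -0.11  1.75  0.05  0.98 -1.81]
go [576.5  -66.5   88.    -1.79] shift [-0.14 -0.04 10.11] rot [0. 0. 0.]
marker_out [(array([575.23, -60.88,  -2.5 ]), 0.61)]
```

Call:
{"method": "arm_command", "body": {"rows": [{"xyz": [-0.1,0,3],"delta_rot": [0,0,0],"gripper": 0},{"xyz": [-0.1,0,6],"delta_rot": [0,0,0],"gripper": 0},{"xyz": [-0.1,0,8.5],"delta_rot": [0,0,0],"gripper": 0},{"xyz": [-0.1,0,10.1],"delta_rot": [0,0,0],"gripper": 0},{"xyz": [-0.1,0,10.1],"delta_rot": [0,0,0],"gripper": 0.2},{"xyz": [-0.1,0,10.1],"delta_rot": [0,0,0],"gripper": 0.4},{"xyz": [-0.1,0,10.1],"delta_rot": [0,0,0],"gripper": 0.55},{"xyz": [-0.1,0,10.1],"delta_rot": [0,0,0],"gripper": 0.55}]}}

```text
time: 22.93
eef_pos: [577.0, -66.8, 90.2]
ee_rot: [-0.627, 0.779, -0.001, 0.001]
ft_force: [-0.3, -0.2, 0.1]
finger_gap: 39.6
```

Call:
{"method": "arm_command", "body": {"rows": [{"xyz": [0,0,0],"delta_rot": [0,0,0],"gripper": 0.6},{"xyz": [0,0,0],"delta_rot": [0,0,0],"gripper": 0.65},{"xyz": [0,0,0],"delta_rot": [0,0,0],"gripper": 0.7},{"xyz": [0,0,0],"delta_rot": [0,0,0],"gripper": 0.75},{"xyz": [0,0,0],"delta_rot": [0,0,0],"gripper": 0.8},{"xyz": [0,0,0],"delta_rot": [0,0,0],"gripper": 1},{"xyz": [0,0,0],"delta_rot": [0,0,0],"gripper": 1},{"xyz": [0,0,0],"delta_rot": [0,0,0],"gripper": 1}]}}

```text
time: 23.6
eef_pos: [576.3, -67.2, 89.2]
ee_rot: [-0.627, 0.779, -0.0, 0.0]
ft_force: [-0.8, 0.6, 5.6]
finger_gap: 18.5
```

```bash
python3 - <<'E'
from h import *
A=np.load("A.npy"); s=st()
c=eyes.camera("side"); g=cv2.cvtColor(c["pixels"],cv2.COLOR_RGB2GRAY)
# marker axis column by row: brightest band around predicted line
x,y=s["eef_pos"][:2]
for z in(5,20,35,50,60):
    u=proj((x,y,z),c); r=g[int(round(u[1])),int(u[0])-15:int(u[0])+16].astype(int); print(z,u,r.tolist())
print([(w(d["location"],c),round(d["confidence"],2)) for d in eyes.tip_of(c,"marker_out")[:2]])
for z in(150,250): go(*tr(A,(-20,-52+2.5,0.))[:2],z,A[2]-np.pi/2)
E
```

```text
t 23.60 [576.31 -67.25  89.16] yaw -1.786 gap 18.5 [-0.79  0.56  5.6 ] q [ 0.1   0.54 -0.1   1.84  0.08  0.76 -1.83]
5 [359.52 253.38] [87, 87, 88, 87, 88, 87, 87, 87, 86, 82, 72, 61, 56, 62, 78, 93, 107, 115, 117, 110, 92, 86, 87, 87, 87, 86, 86, 86, 86, 87, 87]
20 [359.72 248.47] [86, 87, 85, 84, 80, 72, 61, 54, 53, 53, 53, 58, 60, 64, 76, 94, 107, 116, 119, 113, 97, 89, 87, 87, 87, 86, 87, 86, 87, 88, 87]
35 [359.93 243.49] [65, 56, 53, 53, 53, 55, 59, 65, 78, 84, 86, 86, 84, 76, 75, 83, 96, 105, 113, 113, 100, 90, 87, 87, 87, 87, 88, 87, 87, 87, 86]
50 [360.14 238.43] [61, 73, 83, 86, 87, 87, 87, 87, 87, 87, 88, 87, 83, 74, 82, 99, 112, 118, 115, 101, 90, 87, 88, 87, 87, 87, 87, 87, 87, 87, 86]
60 [360.28 235.02] [86, 87, 87, 87, 87, 88, 87, 87, 87, 87, 86, 89, 88, 87, 90, 92, 99, 112, 119, 112, 98, 89, 87, 88, 88, 88, 88, 87, 87, 86, 87]
[(array([577.46, -64.33,  -2.01]), 0.61)]
go [476.31 152.97 150.    -1.79] shift [-19.38  14.46  -6.09] rot [-0.  0.  0.]
go [476.31 152.97 250.    -1.79] shift [-19.38  14.46 -16.09] rot [-0.  0.  0.]
```

Call:
{"method": "arm_command", "body": {"rows": [{"xyz": [0,0,0],"delta_rot": [0,0,0],"gripper": 1},{"xyz": [0,0,-2],"delta_rot": [0,0,0],"gripper": 1},{"xyz": [0,0,-5],"delta_rot": [0,0,0],"gripper": 1},{"xyz": [0,0,-8.5],"delta_rot": [0,0,0],"gripper": 1},{"xyz": [-2.5,1.9,-12],"delta_rot": [0,0,0],"gripper": 1},{"xyz": [-5.5,4.1,-14],"delta_rot": [0,0,0],"gripper": 1},{"xyz": [-8.5,6.3,-14],"delta_rot": [0,0,0],"gripper": 1},{"xyz": [-11.5,8.6,-14],"delta_rot": [0,0,0],"gripper": 1}]}}

```text
time: 24.37
eef_pos: [516.6, 65.0, 230.6]
ee_rot: [-0.627, 0.779, -0.001, 0.002]
ft_force: [1.3, 0.6, -0.7]
finger_gap: 18.3
```

Call:
{"method": "arm_command", "body": {"rows": [{"xyz": [-2.7,2,0],"delta_rot": [0,0,0],"gripper": 1},{"xyz": [-5.4,4,0],"delta_rot": [0,0,0],"gripper": 1},{"xyz": [-7.9,5.9,0],"delta_rot": [0,0,0],"gripper": 1},{"xyz": [-7.9,5.9,0],"delta_rot": [0,0,0],"gripper": 1},{"xyz": [-7.9,5.9,0],"delta_rot": [0,0,0],"gripper": 1},{"xyz": [-7.9,5.9,0],"delta_rot": [0,0,0],"gripper": 1}]}}

```text
time: 24.87
eef_pos: [475.9, 152.5, 228.6]
ee_rot: [-0.627, 0.779, -0.0, -0.0]
ft_force: [-0.7, -0.4, 0.6]
finger_gap: 18.6
```

```bash
cat >> h.py <<'E'
def mk(s,A):
    "marker vs cell0 from side camera: vertical profile rows below the fingers"
    c=eyes.camera("side"); g=cv2.cvtColor(c["pixels"],cv2.COLOR_RGB2LAB).astype(int)
    x,y,zt=s["eef_pos"]
    for h in(10,20,30,40,50,60):
        u=proj((x,y,zt-89+h),c); iu=u.round().astype(int); print(h,u,g[iu[1],iu[0]-10:iu[0]+11,2].tolist(),g[iu[1],iu[0]-10:iu[0]+11,0].tolist())
    return c
E
python3 - <<'E'
from h import *
A=np.load("A.npy"); Rt=R.from_euler("z",-A[2]); s=st(); print("caddy",Rt.apply(s["eef_pos"]-tr(A,(0,0,0.))))
c=mk(s,A); ct=eyes.camera("top")
for cc in(c,ct): print([(Rt.apply(w(d["location"],cc)-tr(A,(0,0,0.))),round(d["confidence"],2)) for d in eyes.tip_of(cc,"marker_out")[:2]])
a,b=[cc["pixels"][int(u[1])-45:int(u[1])+45,int(u[0])-40:int(u[0])+40,::-1] for cc,u in((c,proj(tr(A,(-20,-52,110.)),c)),(ct,proj(tr(A,(-20,-52,110.)),ct)))]
cv2.imwrite("pics/p8.png",cv2.resize(np.hstack([a,b]),None,fx=5,fy=5,interpolation=cv2.INTER_CUBIC))
go(*tr(A,(-20,-49.5,0.))[:2],190,A[2]-np.pi/2)
E
```

```text
t 24.87 [475.95 152.47 228.55] yaw -1.786 gap 18.6 [-0.69 -0.41  0.6 ] q [-0.24  0.26 -0.22  1.88  0.07  1.01 -2.27]
caddy [-20.25 -50.07 228.55]
10 [301.54 160.74] [135, 134, 133, 132, 131, 131, 131, 130, 131, 131, 131, 132, 131, 129, 130, 130, 131, 130, 131, 131, 130] [158, 147, 124, 109, 96, 90, 87, 80, 87, 101, 114, 119, 119, 110, 93, 88, 90, 89, 90, 90, 89]
20 [301.39 157.21] [137, 137, 137, 137, 136, 134, 132, 130, 130, 131, 131, 131, 132, 131, 129, 129, 131, 130, 131, 130, 130] [186, 194, 191, 184, 168, 141, 108, 89, 82, 90, 106, 116, 123, 121, 111, 97, 91, 89, 90, 90, 90]
30 [301.24 153.65] [136, 137, 137, 137, 136, 134, 132, 131, 131, 131, 131, 131, 132, 131, 129, 129, 130, 130, 130, 130, 130] [175, 192, 190, 179, 160, 139, 109, 90, 82, 92, 107, 117, 122, 121, 111, 96, 90, 90, 89, 89, 90]
40 [301.09 150.06] [137, 137, 137, 136, 135, 134, 132, 129, 123, 123, 124, 125, 124, 123, 124, 127, 131, 130, 130, 130, 130] [178, 190, 186, 170, 147, 133, 113, 95, 90, 95, 105, 118, 129, 129, 113, 97, 91, 89, 89, 89, 89]
50 [300.94 146.43] [137, 137, 136, 136, 135, 134, 134, 132, 129, 130, 131, 132, 132, 132, 131, 131, 130, 131, 130, 130, 130] [188, 190, 182, 165, 145, 138, 131, 105, 83, 93, 109, 119, 122, 113, 98, 90, 89, 90, 88, 89, 87]
60 [300.79 142.76] [137, 137, 136, 136, 134, 134, 134, 132, 130, 129, 131, 131, 132, 131, 131, 130, 130, 131, 130, 130, 130] [193, 190, 178, 155, 140, 135, 125, 100, 82, 94, 108, 116, 119, 111, 94, 88, 89, 90, 89, 89, 84]
[(array([-23.55, -46.55, 138.11]), 0.55)]
[]
go [476.31 152.97 190.    -1.79] shift [-0.11  0.02  3.84] rot [ 0. -0. -0.]
```

View pics/p8.png

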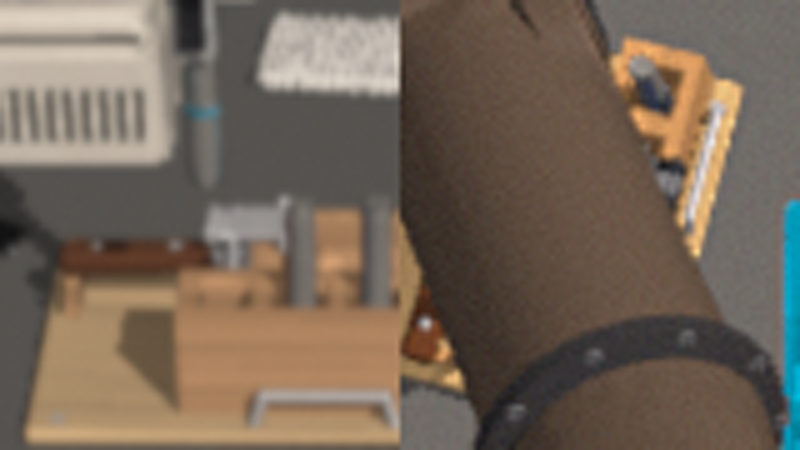

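Call:
{"method": "arm_command", "body": {"rows": [{"xyz": [-0.05,0.27,2],"delta_rot": [0,0,0],"gripper": 1},{"xyz": [-0.05,0.27,4],"delta_rot": [0,0,0],"gripper": 1},{"xyz": [-0.05,0.27,6],"delta_rot": [0,0,0],"gripper": 1},{"xyz": [-0.05,0.27,6],"delta_rot": [0,0,0],"gripper": 1},{"xyz": [-0.05,0.27,6],"delta_rot": [0,0,0],"gripper": 1}]}}

```text
time: 25.48
eef_pos: [472.9, 153.3, 168.1]
ee_rot: [-0.627, 0.779, 0.0, -0.001]
ft_force: [0.5, -0.8, -0.1]
finger_gap: 18.6
```

```bash
python3 - <<'E'
from h import *
A=np.load("A.npy"); Rt=R.from_euler("z",-A[2]); s=st(); print("caddy",Rt.apply(s["eef_pos"]-tr(A,(0,0,0.))))
c=mk(s,A)
g=cv2.cvtColor(c["pixels"],cv2.COLOR_RGB2LAB).astype(int)
for p in((20,-52,105),(60,-52,105),(-20,-52,105)):
    u=proj(tr(A,np.array(p,float)),c); i=u.round().astype(int); print(p,u,g[i[1],i[0]-10:i[0]+11,2].tolist(),g[i[1],i[0]-10:i[0]+11,0].tolist())
go(*tr(A,(-22.5,-49.5,0.))[:2],104,A[2]-np.pi/2)
E
```

```text
t 25.48 [472.94 153.32 168.15] yaw -1.787 gap 18.6 [ 0.53 -0.79 -0.1 ] q [-0.25  0.33 -0.21  1.96  0.09  0.86 -2.3 ]
caddy [-23.37 -49.88 168.15]
10 [301.22 181.31] [145, 145, 145, 145, 145, 145, 145, 142, 135, 131, 131, 132, 131, 131, 130, 130, 130, 131, 130, 131, 135] [70, 70, 70, 71, 69, 69, 70, 70, 73, 90, 108, 118, 121, 118, 110, 109, 125, 152, 141, 114, 114]
20 [301.07 177.98] [144, 144, 143, 142, 138, 134, 134, 135, 132, 131, 131, 132, 131, 132, 130, 130, 130, 130, 130, 129, 132] [67, 67, 67, 69, 87, 112, 115, 93, 81, 95, 111, 120, 123, 118, 103, 95, 116, 151, 139, 114, 109]
30 [300.92 174.62] [131, 131, 131, 132, 131, 130, 131, 131, 131, 131, 131, 131, 132, 131, 131, 130, 130, 130, 130, 130, 130] [90, 88, 90, 89, 91, 91, 91, 84, 83, 98, 112, 121, 125, 121, 138, 169, 179, 173, 163, 159, 159]
40 [300.78 171.22] [131, 131, 131, 131, 131, 130, 130, 129, 126, 125, 125, 125, 125, 124, 127, 129, 130, 130, 130, 130, 130] [91, 91, 92, 90, 92, 90, 88, 84, 82, 92, 101, 115, 123, 123, 132, 140, 145, 148, 154, 152, 150]
50 [300.63 167.8 ] [130, 131, 131, 130, 130, 131, 131, 130, 129, 130,
[... 455 characters left out ...]
, 131, 132, 132, 135, 146, 151, 152, 152] [175, 160, 146, 147, 148, 149, 149, 148, 144, 143, 148, 111, 97, 110, 119, 122, 121, 131, 135, 137, 137]
(60, -52, 105) [333.2  176.47] [132, 135, 146, 151, 152, 152, 152, 153, 152, 152, 149, 140, 129, 131, 132, 132, 135, 144, 150, 149, 138] [122, 121, 131, 135, 137, 137, 137, 138, 137, 138, 129, 101, 88, 104, 116, 122, 120, 128, 134, 131, 108]
(-20, -52, 105) [302.24 176.43] [133, 133, 133, 133, 133, 132, 132, 131, 131, 131, 132, 132, 131, 130, 130, 130, 129, 129, 130, 130, 131] [82, 82, 83, 87, 96, 96, 86, 83, 97, 112, 120, 124, 121, 131, 159, 173, 175, 160, 146, 147, 148]
go [473.87 153.51 104.    -1.79] shift [ 0.02 -0.04  6.51] rot [ 0. -0.  0.]
```

Call:
{"method": "arm_command", "body": {"rows": [{"xyz": [0,-0.5,0],"delta_rot": [0,0,0],"gripper": 1},{"xyz": [0,-1.02,0],"delta_rot": [0,0,0],"gripper": 1},{"xyz": [0,-1.02,0],"delta_rot": [0,0,0],"gripper": 1},{"xyz": [0,-1.02,0],"delta_rot": [0,0,0],"gripper": 1}]}}

```text
time: 25.87
eef_pos: [484.0, 152.0, 169.2]
ee_rot: [-0.627, 0.779, -0.0, 0.001]
ft_force: [-0.4, -0.2, -0.4]
finger_gap: 18.3
```

```bash
python3 - <<'E'
from h import *
A=np.load("A.npy"); Rt=R.from_euler("z",-A[2]); s=st(); print("caddy",Rt.apply(s["eef_pos"]-tr(A,(0,0,0.))))
c=eyes.camera("side")
g=cv2.cvtColor(c["pixels"],cv2.COLOR_RGB2LAB).astype(int)
for z in(90,98,105,115):
  for p in((30,-52,z),(70,-52,z),(-10,-52,z)):
    u=proj(tr(A,np.array(p,float)),c); i=u.round().astype(int); v=g[i[1],i[0]-6:i[0]+7,2]; print(p,u,v.tolist(),g[i[1],i[0]-6:i[0]+7,0].tolist())
go(*tr(A,(-12.5,-49.5,0.))[:2],104,A[2]-np.pi/2)
E
```

```text
t 25.87 [484.01 151.95 169.19] yaw -1.787 gap 18.3 [-0.39 -0.23 -0.38] q [-0.24  0.34 -0.21  1.94  0.09  0.87 -2.29]
caddy [-12.27 -48.83 169.19]
(30, -52, 90) [321.64 181.48] [154, 153, 148, 138, 133, 132, 132, 132, 136, 148, 155, 158, 158] [148, 143, 113, 85, 91, 108, 119, 122, 125, 143, 164, 178, 177]
(70, -52, 90) [337.05 181.51] [153, 152, 150, 140, 130, 131, 132, 132, 135, 145, 152, 153, 152] [143, 142, 133, 103, 93, 107, 119, 125, 126, 135, 148, 152, 150]
(-10, -52, 90) [306.28 181.46] [144, 142, 140, 134, 131, 131, 132, 132, 131, 129, 130, 135, 144] [69, 63, 55, 58, 81, 101, 115, 120, 120, 111, 104, 112, 128]
(30, -52, 98) [321.6  178.81] [152, 147, 138, 134, 132, 132, 132, 132, 135, 145, 152, 155, 155] [142, 136, 125, 99, 96, 111, 120, 123, 121, 129, 146, 154, 156]
(70, -52, 98) [337.06 178.83] [155, 154, 151, 141, 130, 130, 132, 132, 135, 146, 152, 151, 140] [153, 151, 141, 106, 91, 105, 118, 124, 126, 137, 149, 143, 113]
(-10, -52, 98) [306.18 178.79] [145, 144, 143, 136, 132, 131, 132, 132, 131, 128, 128, 133, 144] [70, 68, 65, 66, 86, 104, 116, 122, 121, 114, 113, 112, 1
[... 345 characters left out ...]
306.1  176.44] [132, 132, 131, 130, 131, 131, 132, 132, 131, 130, 130, 130, 131] [80, 79, 81, 85, 94, 107, 117, 124, 122, 123, 135, 146, 148]
(30, -52, 115) [321.52 173.07] [130, 130, 130, 130, 131, 132, 132, 133, 137, 148, 153, 154, 153] [156, 152, 134, 99, 99, 116, 124, 124, 125, 138, 145, 146, 145]
(70, -52, 115) [337.1  173.08] [154, 154, 151, 141, 130, 130, 132, 132, 135, 144, 150, 148, 138] [147, 146, 136, 104, 90, 106, 119, 124, 122, 129, 137, 131, 106]
(-10, -52, 115) [305.97 173.05] [131, 130, 130, 129, 126, 125, 123, 124, 126, 128, 129, 130, 130] [92, 89, 86, 86, 95, 109, 120, 125, 124, 127, 146, 155, 158]
go [483.64 151.35 104.    -1.79] shift [ 0.07 -0.02  6.5 ] rot [-0.  0.  0.]
```

Call:
{"method": "arm_command", "body": {"rows": [{"xyz": [0.05,0.05,1],"delta_rot": [0,0,0],"gripper": 1},{"xyz": [0.05,0.05,2],"delta_rot": [0,0,0],"gripper": 1},{"xyz": [0.05,0.05,3],"delta_rot": [0,0,0],"gripper": 1},{"xyz": [0.05,0.05,3],"delta_rot": [0,0,0],"gripper": 1}]}}

```text
time: 26.25
eef_pos: [481.0, 151.0, 136.0]
ee_rot: [-0.627, 0.779, 0.001, -0.002]
ft_force: [0.1, -0.6, -0.6]
finger_gap: 18.5
```

Call:
{"method": "arm_command", "body": {"rows": [{"xyz": [0,0,1.2],"delta_rot": [0,0,0],"gripper": 1},{"xyz": [0,0,2.2],"delta_rot": [0,0,0],"gripper": 1},{"xyz": [0,0,2.9],"delta_rot": [0,0,0],"gripper": 1},{"xyz": [0,0,3.2],"delta_rot": [0,0,0],"gripper": 1},{"xyz": [0,0,3.2],"delta_rot": [0,0,0],"gripper": 1}]}}

```text
time: 26.67
eef_pos: [482.0, 151.4, 105.7]
ee_rot: [-0.627, 0.779, 0.0, -0.001]
ft_force: [1.5, 0.1, -0.3]
finger_gap: 18.5
```

```bash
python3 - <<'E'
from h import *
A=np.load("A.npy"); Rt=R.from_euler("z",-A[2]); s=st(); print("caddy",Rt.apply(s["eef_pos"]-tr(A,(0,0,0.))))
E
```

```text
t 26.67 [482.01 151.43 105.7 ] yaw -1.786 gap 18.5 [ 1.47  0.1  -0.27] q [-0.26  0.43 -0.2   2.01  0.12  0.72 -2.32]
caddy [-14.1  -49.78 105.7 ]
```

Call:
{"method": "arm_command", "body": {"rows": [{"xyz": [0,0,0.2],"delta_rot": [0,0,0],"gripper": 1},{"xyz": [0,0,0.2],"delta_rot": [0,0,0],"gripper": 1},{"xyz": [0,0,0.2],"delta_rot": [0,0,0],"gripper": 0.6},{"xyz": [0,0,0.2],"delta_rot": [0,0,0],"gripper": 0.4},{"xyz": [0,0,0.2],"delta_rot": [0,0,0],"gripper": 0.4},{"xyz": [0,0,0.2],"delta_rot": [0,0,0],"gripper": 0.4},{"xyz": [0,0,-2],"delta_rot": [0,0,0],"gripper": 0.4},{"xyz": [0,0,-5],"delta_rot": [0,0,0],"gripper": 0.4}]}}

```text
time: 27.33
eef_pos: [480.9, 150.9, 155.2]
ee_rot: [-0.627, 0.779, 0.001, -0.002]
ft_force: [0.7, -0.5, -0.4]
finger_gap: 51.6
```

Call:
{"method": "arm_command", "body": {"rows": [{"xyz": [0,0,-4],"delta_rot": [0,0,0],"gripper": 0.4},{"xyz": [0,0,-8],"delta_rot": [0,0,0],"gripper": 0.4},{"xyz": [3,0,-10],"delta_rot": [0,0,0],"gripper": 0.4},{"xyz": [7,0,-10],"delta_rot": [0,0,0],"gripper": 0.4},{"xyz": [11,0,-10],"delta_rot": [0,0,0],"gripper": 0.4},{"xyz": [15,0,-10],"delta_rot": [0,0,0],"gripper": 0.4},{"xyz": [19,0,-10],"delta_rot": [0,0,0],"gripper": 0.4},{"xyz": [23,0,-10],"delta_rot": [0,0,0],"gripper": 0.4}]}}

```text
time: 28.0
eef_pos: [432.6, -74.8, 257.0]
ee_rot: [-0.627, 0.779, -0.0, 0.0]
ft_force: [0.7, -0.3, 0.1]
finger_gap: 51.3
```

```bash
python3 - <<'E'
from h import *
A=np.load("A.npy"); Rt=R.from_euler("z",-A[2]); L=lambda p:Rt.apply(p-tr(A,(0,0,0.)))
st(); T=[]
for n in("side","top"):
    c=eyes.camera(n)
    for t in("marker_out","keeper_tab","spatula_guard","cell0"): print(n,t,[(L(w(d["location"],c)),round(d["confidence"],2)) for d in eyes.tip_of(c,t)[:3]])
    for t,p in(("phone",(376,-50)),("screen",(330,325)),("tape",(626,-421)),("dish",(489,-437))): print(t,[(w(d["location"],c)[:2]) for d in eyes.tip_of(c,t)[:1]])
    u=proj(tr(A,(0,0,60.)),c).astype(int)
    T.append(cv2.resize(c["pixels"][u[1]-48:u[1]+48,u[0]-50:u[0]+50,::-1],(400,384),interpolation=cv2.INTER_CUBIC))
cv2.imwrite("pics/p9.png",np.hstack(T))
E
```

```text
t 28.00 [432.62 -74.76 256.98] yaw -1.786 gap 51.3 [ 0.71 -0.34  0.14] q [ 0.11  0.12 -0.07  1.98  0.01  1.04 -1.75]
side marker_out []
side keeper_tab [(array([-23.68,  50.89,  55.53]), 0.61)]
side spatula_guard [(array([-4.95, 52.54, 34.81]), 0.58)]
side cell0 [(array([ 71.22, -44.94,  12.95]), 0.96), (array([ 29.2 , -49.37,  15.51]), 0.91), (array([-11.46, -51.59,  10.05]), 0.84)]
phone []
screen [array([331.98, 327.  ])]
tape [array([ 622.48, -424.97])]
dish [array([497.02, 247.  ])]
top marker_out [(array([-11.06, -50.26,  13.91]), 0.48)]
top keeper_tab [(array([-26.43,  47.  ,  57.81]), 0.62)]
top spatula_guard [(array([ 67.13, -48.02,  12.84]), 0.72), (array([ 2.15, 47.03, 39.31]), 0.58)]
top cell0 [(array([ -7.65, -50.53,  10.9 ]), 0.83), (array([ 67.47, -51.67,  16.07]), 0.79), (array([ 28.05, -52.07,  13.24]), 0.61)]
phone []
screen [array([328.96, 324.89])]
tape [array([ 625.03, -424.68])]
dish [array([ 488.54, -439.43])]
```

```bash
python3 - <<'E'
from h import *
A=np.load("A.npy"); c=eyes.camera("side"); g=cv2.cvtColor(c["pixels"],cv2.COLOR_RGB2LAB).astype(int)
for z in(80,95,110,118,130):
  for p in((30,-52,z),(-10,-52,z)):
    u=proj(tr(A,np.array(p,float)),c); i=u.round().astype(int); print(p,u,g[i[1],i[0]-6:i[0]+7,2].tolist(),g[i[1],i[0]-6:i[0]+7,0].tolist())
# rows along the column of each marker to find the top
for x in(30,70,-10):
    P=np.array([proj(tr(A,(x,-52.,z)),c) for z in range(100,150,4)],np.float32); print(x,cv2.remap(g[:,:,0].astype(np.float32),P[:,0],P[:,1],1)[:,0].astype(int).tolist())
E
```

```text
(30, -52, 80) [321.7  184.79] [150, 146, 144, 138, 132, 132, 132, 132, 135, 146, 152, 152, 153] [118, 103, 93, 82, 91, 108, 117, 122, 124, 134, 142, 139, 144]
(-10, -52, 80) [306.4  184.76] [151, 149, 145, 138, 131, 131, 132, 132, 136, 146, 152, 153, 152] [124, 113, 99, 87, 92, 109, 119, 121, 124, 136, 145, 143, 140]
(30, -52, 95) [321.62 179.82] [154, 152, 146, 137, 132, 132, 132, 132, 135, 147, 154, 156, 157] [150, 143, 116, 87, 94, 110, 120, 123, 124, 137, 155, 168, 169]
(-10, -52, 95) [306.22 179.79] [133, 136, 139, 133, 130, 131, 132, 132, 131, 130, 129, 133, 144] [135, 104, 73, 69, 90, 110, 121, 123, 120, 116, 109, 111, 127]
(30, -52, 110) [321.54 174.77] [130, 130, 130, 130, 131, 131, 132, 132, 136, 147, 151, 152, 153] [158, 155, 145, 106, 96, 111, 120, 122, 121, 132, 139, 139, 139]
(-10, -52, 110) [306.04 174.75] [131, 131, 130, 128, 128, 130, 131, 132, 131, 130, 130, 130, 130] [149, 119, 91, 84, 96, 112, 121, 123, 128, 150, 158, 159, 161]
(30, -52, 118) [321.5  172.05] [130, 129, 130, 131, 131, 131, 132, 132, 137, 148, 152, 152, 153] [156, 154, 140, 104, 101, 117, 128, 126, 126, 140, 146, 145, 144]
(-10, -52, 118) [305.94 172.03] [130, 130, 129, 129, 129, 131, 132, 132, 131, 130, 130, 129, 130] [152, 118, 88, 87, 104, 121, 131, 129, 128, 147, 155, 156, 157]
(30, -52, 130) [321.44 167.92] [131, 131, 131, 130, 130, 130, 131, 132, 131, 131, 130, 131, 130] [94, 94, 109, 138, 133, 110, 101, 101, 100, 97, 94, 92, 90]
(-10, -52, 130) [305.79 167.92] [130, 130, 131, 131, 131, 131, 131, 131, 131, 130, 130, 130, 131] [140, 110, 92, 92, 94, 97, 99, 96, 94, 94, 93, 93, 94]
30 [115, 114, 115, 116, 120, 122, 117, 106, 95, 90, 91, 90, 90]
70 [117, 117, 116, 117, 120, 119, 109, 107, 98, 91, 91, 90, 90]
-10 [121, 121, 120, 123, 128, 129, 120, 106, 93, 90, 90, 91, 90]
```

The out-marker's profile now matches the stored markers' in column, height and uprightness, so I am handing the job in.

```bash
python3 -c "
from h import *
order.job_done(); st()"
```

```text
the job is handed in; nothing more can be done
the job is handed in; nothing more can be done
```

The caddy is packed, and I handed the job in at about 28 s of the 64 s allowed; no verdict was reported.

- **Spatula:** I slid the blade into the slot until the guard stopped on the block at about 10 N. I then released it.
- **Keeper:** I swung it down and pressed it to a hard stop at 27 N. The networks put the bead 22–26 mm in front of the mouth and 54–58 mm above the bench. The fully-down values are 22.5 and 57.5 mm.
- **Marker:** It stands in the empty cell. In the side image its column, top height and uprightness match the stored markers, and the top network put its base about 2 mm from the cell centre. I had first taken the cells to be 10 mm off. I caught this from the stored markers' columns before lowering the marker.

Some checks disagreed or could not be made:

- **Camera offset:** The side camera reads about 6–7 mm off the top camera in y. I relied on the top camera and on contact forces.
- **Guard position:** The last network readings for the guard disagree. The side camera puts it 5 mm short and the top camera 2 mm past home. Contact and the closed keeper both say it is home.
- **Other objects:** The screen and tape readings are unchanged within noise. The dish is unchanged from the top; the side reading for it was a false find. The phone was not found in the last pictures, so I did not re-check it; the arm only passed high over it.
- **Last picture:** I could not view it because the 12-picture limit was reached, so the final checks were numeric.

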